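# Pack the culture flasks in stack-nest totes and pin the stack

## Task

The blue tote has been left nested inside the grey one. Take it out and set it aside, lay every pink flask flat on the floor of the grey tote, then put the blue tote back on the grey one turned end for end (yellow ends opposite) so that it stacks on top instead of nesting, lay every clear flask flat on the floor of the blue tote, and lock the two totes together by pushing the red-headed pin fully home down through the eyelets of both at either end. Do not tip the totes over, and leave the tape roll and the marker pen alone.

Things in the scene. Friction and masses are not known exactly. Their poses are not given: they have to be found in the camera images.
- tote_base: Grey stack-nest tote screwed on a board (300x170x8 mm) on the bench; cannot move. Origin: centre of the tote's underside = board's top, 8 above the bench; x along its length to the end with yellow plates, y across, z up. Both totes are alike: lower body outside 186x116, walls and floor 3 thick (floor inside 180x110); sizes go on under tote_base_centre
- tote_base_centre (a point): Grey tote's centre, 38 above its underside. At 40 above the underside a step widens each tote to a collar 206x136 inside, 212x142 outside, up to the rim at 76. Amid each long side is a ribbed grip lug: 50 long in x, y = 68 to 78 (10 thick with the wall), 44 to 76 above the underside. On each end an ear 26x26x8, flush with the rim, hole axis 119 from the centre
- tote_base_eye_yellow (a point): Centre of the 14 mm upright eyelet hole in the ear at the grey tote's yellow end, at the ear's top (rim height); z up. How the totes fit: four ledges inside each rim (long sides, x = 62 and -38), feet outside each body at x = -62 and 38
- tote_base_eye_plain (a point): The same at the grey tote's other end. With the yellow ends together the upper tote nests, its underside 40 above the lower's; turned end for end its feet stand on the ledges: it stacks, underside 68 above the lower's. Side play 2.5 each way
- tote_top_centre (a point): Blue loose tote, like the grey one, 0.22 kg. Point: its centre, 38 above its underside, 38 below its rim; axes as the grey one's. Starts nested in it, yellow ends together; 40 of its height then stands above the grey rim. Lug middles are at y = +-73; grip a lug from above across its 10 mm thickness, one finger inside the tote (the step inside is 36 below the rim)
- tote_top_eye_yellow (a point): Centre of the 14 mm eyelet hole in the ear at the blue tote's yellow end, at the ear's top; z up
- tote_top_eye_plain (a point): The same at the blue tote's other end
- pin_grip (a point): Lock pin, at first upright in a black stand: steel shaft 8 in diameter, 84 long, tapered tip, under a flange (22 in diameter, 3 thick) and a red head (18 in diameter, 28 high). Point: middle of the red head, 101 above the tip, 17 above the flange's underside; z up. Fully home, the flange rests on the upper ear and the shaft is through both ears
- pin_tip (a point): Lower tip of the lock pin
- pin_stand: Fixed black block 36x36x44 mm with an 11 mm hole, 34 deep, in which the pin stands; origin: centre of its underside
- pink_1_centre (a point): Pink-filled culture flask with blue screw cap, lying flat, 50 wide (x), 102 long (y), 32 high, 80 g; may be absent. Point: middle of its flat-sided body (48 wide, 62 long, 26 high), 14 above its underside, where it is grasped across x. The cap, 30 wide, sticks out to -y: cap end 62 from the point, other end 31 (drawn up to 40).
- pink_2_centre (a point): Pink-filled culture flask with blue screw cap, lying flat, 50 wide (x), 102 long (y), 32 high, 80 g; may be absent. Point: middle of its flat-sided body (48 wide, 62 long, 26 high), 14 above its underside, where it is grasped across x. The cap, 30 wide, sticks out to -y: cap end 62 from the point, other end 31 (drawn up to 40).
- clear_1_centre (a point): Clear, empty culture flask with blue screw cap, lying flat, 50 wide (x), 102 long (y), 32 high, 80 g; may be absent. Point: middle of its flat-sided body (48 wide, 62 long, 26 high), 14 above its underside, where it is grasped across x. The cap, 30 wide, sticks out to -y: cap end 62 from the point, other end 31 (drawn up to 40).
- clear_2_centre (a point): Clear, empty culture flask with blue screw cap, lying flat, 50 wide (x), 102 long (y), 32 high, 80 g; may be absent. Point: middle of its flat-sided body (48 wide, 62 long, 26 high), 14 above its underside, where it is grasped across x. The cap, 30 wide, sticks out to -y: cap end 62 from the point, other end 31 (drawn up to 40).
- tape: Roll of tan tape lying flat, 103 across, 25 high; bystander; origin: centre of its underside
- marker: Red and white marker pen lying down, 135 long in y, 17 thick; bystander; origin: centre of its underside. The bench top runs from x = 0.30 and y = -0.247 (its right edge) on; beyond x = 0.7 it is cluttered
Mind the look-alikes: they are no part of the job. Leave any purple look-alike of the part that bears clear_1_centre alone.

How it is judged (in metres and radians):
On the way, in this order (a step that is already met when the one before it is completed fails the run):
1. every pink flask lies flat on the floor of the grey tote (x of pink_1_centre in the frame of tote_base between -0.09 and 0.09 m and y of pink_1_centre in the frame of tote_base between -0.055 and 0.055 m and z of pink_1_centre in the frame of tote_base between 0 and 0.035 m and angle between each of pink_1_centre, pink_2_centre's own z axis and vertical below 0.25 rad and x of pink_2_centre in the frame of tote_base between -0.09 and 0.09 m and y of pink_2_centre in the frame of tote_base between -0.055 and 0.055 m and z of pink_2_centre in the frame of tote_base between 0 and 0.035 m), for 0.2 s.
2. the blue tote, turned end for end, stands stacked on the grey one (x of tote_top_centre in the frame of tote_base between -0.007 and 0.007 m and y of tote_top_centre in the frame of tote_base between -0.007 and 0.007 m and z of tote_top_centre in the frame of tote_base between 0.102 and 0.11 m and angle between tote_top_centre's own z axis and vertical below 0.05 rad and x of tote_top_eye_yellow in the frame of tote_base below -0.1 m), for 0.3 s.
At the end, for the whole second after the job is handed in: Present pink flasks lie flat (14 deg) on the grey tote's floor, clear ones on the blue tote's; blue is stacked level on grey, yellow ends opposite, undersides 64 to 72 mm apart, centres within 7 mm; pin upright (6 deg) through both eyelets of one end, tip over 12 mm below the lower ear's top (all of step 1 and all of step 2 and x of clear_1_centre in the frame of tote_top_centre between -0.09 and 0.09 m and y of clear_1_centre in the frame of tote_top_centre between -0.055 and 0.055 m and z of clear_1_centre in the frame of tote_top_centre between -0.038 and -0.003 m and angle between each of clear_1_centre, clear_2_centre's own z axis and vertical below 0.25 rad and x of clear_2_centre in the frame of tote_top_centre between -0.09 and 0.09 m and y of clear_2_centre in the frame of tote_top_centre between -0.055 and 0.055 m and z of clear_2_centre in the frame of tote_top_centre between -0.038 and -0.003 m and ((horizontal distance between pin_tip and tote_base_eye_yellow below 0.007 m and horizontal distance between pin_grip and tote_top_eye_plain below 0.007 m and z of pin_tip in the frame of tote_base_eye_yellow below -0.012 m and angle between pin_tip's own z axis and vertical below 0.1 rad) or (horizontal distance between pin_tip and tote_base_eye_plain below 0.007 m and horizontal distance between pin_grip and tote_top_eye_yellow below 0.007 m and z of pin_tip in the frame of tote_base_eye_plain below -0.012 m and angle between pin_tip's own z axis and vertical below 0.1 rad))); the robot touches nothing.
It fails at once if the blue tote is tipped by more than 45 degrees (angle between tote_top_centre's own z axis and vertical above 0.79 rad).
It fails at once if the tape roll is moved by more than 40 mm (distance of tape from where it was at the start of the episode above 0.04 m).
It fails at once if the marker pen is moved by more than 40 mm (distance of marker from where it was at the start of the episode above 0.04 m).
Of pink_1, pink_2, clear_1, clear_2 only 3 to 4 are there at a start; the rules pass over those that are not, and their reading is None.
At some moment in a run one of pink_1, pink_2, clear_1, clear_2 may be knocked a few centimetres aside while the robot is not near it.
It also fails if it takes over 200 s, if anything falls off the work surface, if the arm or the gripper's body presses on something with over 40 N, if the wrist force passes 120 N, or if a joint passes its speed limit or range.

## Robot

A 7-joint arm with a two-finger parallel gripper is mounted at the origin on a cart in front of the work surface, level with it; the furniture and walls round the work are solid. World frame = base frame: x ahead of the robot, y to its left, z up, the work surface at z = 0. Lengths are in mm, angles in rad, forces in N, time in s.
With the tool pointing down it reaches from about 400 to 875 mm from the base axis. Payload 4.4 kg.
Tool frame: the origin (TCP) lies midway between the tips of the shut fingers; the grasp point (between the pads) lies 19 mm behind it (robot.pinch_z is the distance from the TCP to the grasp point, in mm); z points along the fingers, y is the direction in which the jaws open and shut (so a half turn about z gives the same grasp; the last joint's range is limited). The gripper opens to 85 mm and grips with 20 to 120 N. Pads are 22 mm wide; open, the fingers measure 114 mm over their backs; the gripper's body (76 mm by 85 mm) begins 54 mm behind the grasp point. The pads swing forward as they close: fully open they stand 13 mm farther back than shut.
Start: joints at [-1.376, 0.628, 0.038, 1.517, -0.027, 0.996, -0.02], TCP at [167.58, 628.04, 231.313] pointing down, gripper open.
Joint ranges: [-3.06, 3.06], [-0.37, 2.12], [-1.25, 1.32], [0.18, 2.47], [-1.1, 4.24], [0.23, 1.98], [-2.94, 2.94]. Speed limits (rad/s): [2.57, 2.57, 3.14, 3.14, 3.14, 3.14, 3.14].

## Interface

Orientations are given as [roll, pitch, yaw] about the fixed x, y, z axes, in that order (R = Rz(yaw) Ry(pitch) Rx(roll)).
In Python, from bench import robot gives the robot as it stands.
- The arm moves only by the tool carry_out, never from a script. Its argument "targets" is a list of rows, each a list of 2 entries, a list of its own where there are three numbers: the shift along the tool's x, y, z in mm, then the turn, a rotation vector about the tool's x, y, z in units of 10 degrees (1.0 is 10 degrees). In form: [[[tx, ty, tz], [wx, wy, wz]], ...]. A call has 1 to 10 rows; each row is the pose to reach, as a shift and turn from the pose commanded when the call began, along the tool's axes at that moment; what a row does not reach only later rows make up. A row lasts 1/8 s, in which the tool goes at most 62.5 mm and 10.7 degrees, less where a joint would pass 70% of its speed; a pose out of reach is approached as far as the arm can. A call with a gripper value outside its range is refused whole. "hand" is the finger opening in mm, from 0 to 85.4, set as the call begins (left out, the last holds). The fingers move at their own pace and stop on an object; "grip_force" is the grip in N (left out, the last holds). Time passes only in rows, so rows that repeat a pose let the fingers close. It gives the time, the measured TCP pose, the force and the opening at its end, in the units of the state.
- robot.state(): the state, without advancing time (a new reading comes with each control period).
- robot.capture(name): name is "side" or "top"; returns a dict with "img" (400x640x3 uint8, blue, green, red), "depth" (400x640 float32, mm along the optical axis (not along the pixel's ray), 0 where there is no reading), "fx", "fy", "cx", "cy" (pixels), "distortion" ([k1, k2, p1, p2, k3] as OpenCV has them; the pictures are not rectified), "rvec" (rotation vector, rad) and "tvec" (3), from world to camera coordinates, as OpenCV has them. Camera axes: x right, y down, z forward; pixel columns grow to the right and rows downward; lengths in mm; the calibration is good to about 2 mm. A picture is of the moment at which its call begins.
- robot.hand_in(): hands the job in, once; it reports no verdict.
The state is a dict: "t": time; "joint_pos": joint angles; "qd": joint speeds; "effort": joint torques, N m; "tool_pos": TCP position; "ee_rot": TCP orientation; "ft_force": force on the tool from outside, world axes, zero at the start; "wrist_torque": the same for the moment, N m; "opening": finger opening in mm.
Only numpy, scipy, OpenCV 4.12 (cv2) and the standard library are available. Lean on these libraries where they do the work, as an engineer would, in place of code of your own. Each camera call takes 0.05 s, during which the arm holds its last target. There are 200 camera calls.

## Working session

There is one attempt and no reset: what is moved stays moved. The work goes in short steps, Python scripts to look and compute and a tool call to move; the robot and the scene stay as the last step left them, time stands still between calls to the robot, and variables do not carry over. Pictures are saved under pics/ and viewed, about 12 in all and at most 16, crops included, and the job is handed in when it is done.

Besides the shell and the picture viewer there is one more tool, called after "Request:" as name(argument=value, ...), one argument or row to a line, values as JSON. carry_out: Moves the arm, as the interface text tells. Its arguments: {"type":"object","properties":{"targets":{"type":"array","items":{"type":"array"}},"hand":{"type":"number"},"grip_force":{"type":"number"}},"required":["targets"]}

```bash
ls; mkdir -p pics; cat > h.py <<'E'
import numpy as np, cv2
from bench import robot
def cap(n):
    c=robot.capture(n); c['K']=np.array([[c['fx'],0,c['cx']],[0,c['fy'],c['cy']],[0,0,1.]])
    c['D']=np.array(c['distortion'],float); c['R']=cv2.Rodrigues(np.array(c['rvec'],float))[0]; c['t']=np.array(c['tvec'],float).ravel()
    return c
def plane(c,px,z):
    p=cv2.undistortPoints(np.array(px,float).reshape(-1,1,2),c['K'],c['D']).reshape(-1,2)
    d=np.c_[p,np.ones(len(p))]@c['R']; o=-c['R'].T@c['t']
    return o+d*((z-o[2])/d[:,2])[:,None]
def cloud(c):
    v,u=np.mgrid[:400,:640]
    p=cv2.undistortPoints(np.stack([u,v],-1).reshape(-1,1,2).astype(float),c['K'],c['D']).reshape(-1,2)
    P=(np.c_[p,np.ones(len(p))]*c['depth'].reshape(-1,1)-c['t'])@c['R']
    return P.reshape(400,640,3)
def proj(c,P): return cv2.projectPoints(np.array(P,float).reshape(-1,3),np.array(c['rvec'],float),c['t'],c['K'],c['D'])[0].reshape(-1,2)
E
python3 - <<'E'
from h import *
print(robot.state())
for n in ('top','side'):
    c=cap(n); cv2.imwrite(f'pics/{n}0.png',c['img']); print(n,c['rvec'],c['tvec'],-c['R'].T@c['t'],c['fx'],c['distortion'],(c['depth']>0).mean())
    np.savez(f'{n}0.npz',P=cloud(c),img=c['img'])
E
```

```text
pics
{'t': 0.0, 'joint_pos': array([-1.37577233,  0.62932365,  0.03846311,  1.51834   , -0.02697811,
        0.99633203, -0.01999126]), 'qd': array([-9.28881125e-04,  1.22369308e-03,  4.51149655e-06,  4.21974842e-04,
       -4.78106963e-04,  1.09291801e-03, -7.30593268e-04]), 'effort': array([ 2.08065289e-04, -5.63397110e+01,  1.22619655e+00, -1.93449837e+01,
        1.08787927e-02,  1.01756270e-02, -8.40631117e-06]), 'tool_pos': array([167.44995113, 627.42051407, 230.41302006]), 'ee_rot': array([-3.13970892e+00,  5.41342762e-05,  2.88077288e+00]), 'ft_force': array([-0.41900842, -0.01663181,  0.64856618]), 'wrist_torque': array([ 0.01846514, -0.0017672 ,  0.00152048]), 'opening': 85.54334796802713}
top [ 2.20887595 -2.14176397  0.14786737] [ 214.77940044  531.09486817 1210.30790523] [ 386.43818983  259.20760831 1255.59313336] 388.6814117869554 [-0.07899405  0.          0.          0.          0.        ] 0.9960703125
side [ 2.131803   -0.55887283  0.31397169] [-357.57502362  353.11313482 1154.52191219] [ -73.77835624 -809.79132283  961.38670515] 390.94021380694625 [-0.00042896  0.          0.          0.          0.        ] 0.99588671875
```

View pics/top0.png

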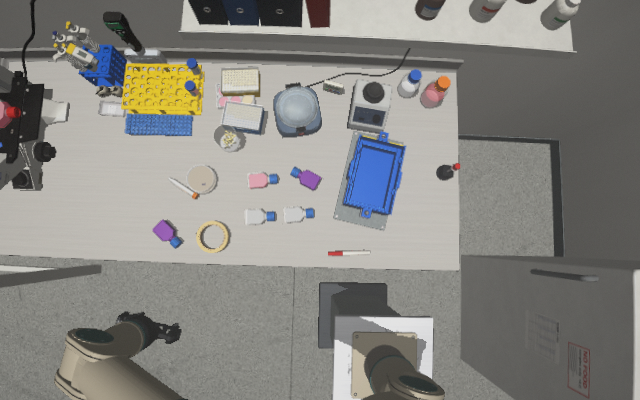

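View pics/side0.png

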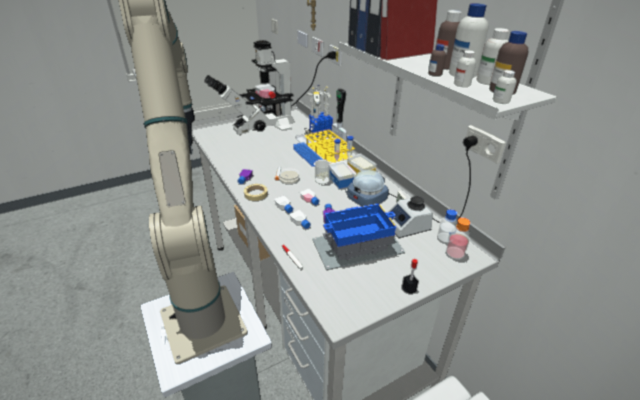

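```bash
python3 - <<'E'
from h import *
t=np.load('top0.npz');s=np.load('side0.npz')
a=cv2.resize(t['img'][120:260,235:475],None,fx=3.3,fy=3.3,interpolation=cv2.INTER_CUBIC)[:, :800]
b=cv2.resize(s['img'][180:300,230:470],None,fx=3.3,fy=3.3,interpolation=cv2.INTER_CUBIC)[:, :800]
cv2.imwrite('pics/crop1.png',cv2.resize(np.vstack([a[:, :790],b[:, :790]]),None,fx=.69,fy=.69,interpolation=cv2.INTER_AREA))
for k,P,img in (('top',t['P'],t['img']),('side',s['P'],s['img'])):
    h=cv2.cvtColor(img,cv2.COLOR_BGR2HSV); 
    x,y,z=P[...,0],P[...,1],P[...,2]
    reg=(x>300)&(x<700)&(y>-240)&(y<650)
    print(k,'bench z',np.median(z[reg&(z<10)&(z>-15)]))
    for nm,m in (('blue',(h[...,0]>105)&(h[...,0]<125)&(h[...,1]>150)),('pink',((h[...,0]>165)|(h[...,0]<5))&(h[...,1]>40)&(h[...,2]>120)),('purple',(h[...,0]>=128)&(h[...,0]<155)&(h[...,1]>100)),('above10',z>10),('dark',(h[...,2]<70)&(z>6))):
        n,l,st,ce=cv2.connectedComponentsWithStats((m&reg).astype(np.uint8))
        for i in range(1,n):
            if st[i,4]>=6:
                q=P[l==i]; print(k,nm,ce[i].round(1),st[i,4],'mean',q.mean(0).round(1),'min',np.percentile(q,2,0).round(0),'max',np.percentile(q,98,0).round(0))
E
```

```text
top bench z -0.3028795144140063
top blue [372.4 176.8] 2770 mean [588.3  57.   70.7] min [481. -16.  46.] max [689. 136. 125.]
top blue [382.8 139.6] 25 mean [693.4  36.  123.7] min [687.  25. 119.] max [699.  48. 129.]
top blue [398.2 178.8] 45 mean [575.9 -11.4 123.1] min [550. -17. 116.] max [607.  -5. 127.]
top blue [294.6 171.9] 16 mean [602.2 300.4  29.5] min [596. 292.  24.] max [609. 309.  35.]
top blue [272.1 179. ] 8 mean [576.9 370.9  30.1] min [573. 366.  27.] max [580. 375.  32.]
top blue [309.4 212. ] 16 mean [475.4 249.1  31.4] min [470. 241.  29.] max [481. 259.  33.]
top blue [270.6 215.8] 12 mean [453.3 361.8 131. ] min [402. 282.  25.] max [465. 379. 986.]
top pink [457.  165.5] 28 mean [ 622.7 -191.2  123.7] min [ 615. -199.  119.] max [ 631. -183.  129.]
top pink [257.5 180.5] 241 mean [570.1 416.5  33.8] min [550. 390.   3.] max [593. 445.  30.]
top pink [335.2 253.1] 73 mean [349.  164.4  28.5] min [341. 141.  -3.] max [356. 186.  20.]
top purple [308.6 178.9] 266 mean [582.  254.8  25.3] min [555. 225.  21.] max [605. 286.  30.]
top above10 [227.5 144.1] 194 m
[... 3193 characters left out ...]
65.  12.]
side above10 [323.3 245.5] 6 mean [471.4 112.5  11.1] min [467. 101.  11.] max [477. 125.  12.]
side above10 [292.  256.2] 106 mean [345.4 114.1  14.2] min [337.  54.  11.] max [354. 183.  18.]
side above10 [393.1 246.6] 7 mean [691.8 -15.1  11.2] min [681. -19.  10.] max [699. -12.  12.]
side above10 [321.  252.2] 8 mean [446.2  85.   11.3] min [439.  73.  10.] max [452.  97.  15.]
side above10 [410.8 277.6] 294 mean [ 613.6 -196.2   54.8] min [ 599. -212.   11.] max [ 635. -173.  125.]
side dark [332.5 244.3] 25 mean [479.3  62.9  51.8] min [472.  39.  25.] max [489.  88.  73.]
side dark [409.7 283.8] 177 mean [ 611.1 -199.2   31.3] min [ 599. -212.    7.] max [ 632. -179.   47.]
```

View pics/crop1.png

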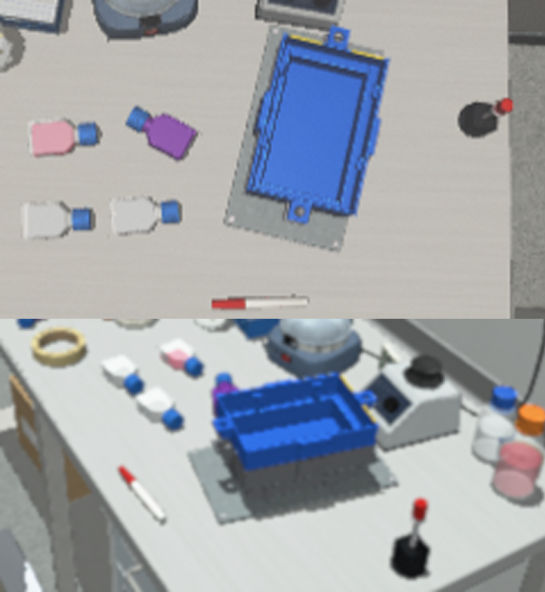

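```bash
cat >> h.py <<'E'
def rect(P,m,zlo,zhi,c0,r=180):
    z=P[...,2]; k=m&(z>zlo)&(z<zhi)&(np.hypot(P[...,0]-c0[0],P[...,1]-c0[1])<r)
    n,l,st,_=cv2.connectedComponentsWithStats(cv2.dilate(k.astype(np.uint8),np.ones((3,3),np.uint8)))
    i=1+np.argmax(st[1:,4]); return P[k&(l==i)]
def hsv(i): return cv2.cvtColor(i,cv2.COLOR_BGR2HSV)
def blue(i): h=hsv(i); return (h[...,0]>100)&(h[...,0]<127)&(h[...,1]>110)
def box(q):
    (cx,cy),(w,h),a=cv2.minAreaRect(q[:,:2].astype(np.float32))
    if w<h: w,h,a=h,w,a+90
    return np.round([cx,cy,w,h,(a+90)%180-90],1)
E
python3 - <<'E'
from h import *
for k in ('top','side'):
    d=np.load(k+'0.npz');P,img=d['P'],d['img']
    q=rect(P,blue(img),117,131,(588,57)); print(k,len(q),'tote',box(q),'z',np.median(q[:,2]))
    for nm,c in (('pink',(572,408)),('c1',(458,408)),('c2',(468,287))):
        z=P[...,2];m=(z>9)&(z<45)&(np.hypot(P[...,0]-c[0],P[...,1]-c[1])<70)
        a=P[m]; b=blue(img)&m
        cap_=P[b]; body=P[m&~b]; hi=body[body[:,2]>np.percentile(body[:,2],60)]
        print(k,nm,len(a),'all',box(a),'cap',cap_.mean(0).round(1),'top body',box(hi),np.median(hi[:,2]).round(1), 'body ang',np.degrees(np.arctan2(*(hi.mean(0)-cap_.mean(0))[[1,0]])).round(1))
    z=P[...,2];m=(z>100)&(np.hypot(P[...,0]-620,P[...,1]+190)<30); q=P[m]; print('pinhead',q.mean(0).round(1),q.max(0).round(1),q.min(0).round(1))
    m=(z>35)&(z<52)&(np.hypot(P[...,0]-620,P[...,1]+190)<40); print('stand top',box(P[m]),np.median(z[m]))
E
```

```text
top 372 tote [576.   61.9 234.8 155.8 -10.9] z 123.23002487815018
top pink 359 all [576.4 404.3  95.1  47.  -83.9] cap [579.1 368.5  27.4] top body [577.6 403.8  92.7  45.3 -81.8] 26.5 body ang 94.2
top c1 395 all [459.5 408.6  94.8  48.8 -83.4] cap [459.  373.   27.5] top body [459.7 408.3  94.2  48.4 -83.6] 27.2 body ang 92.7
top c2 383 all [471.4 284.6  93.6  49.6 -82.6] cap [473.3 250.1  28.5] top body [472.5 284.6  92.8  47.8 -80. ] 27.2 body ang 94.7
pinhead [ 621.  -189.9  119.1] [ 630.9 -182.7  129.6] [ 612.2 -199.7  100.2]
stand top [ 621.5 -193.9   38.9   36.7   83. ] 43.32701536765012
side 383 tote [584.   56.9 264.1 156.8 -10.7] z 122.59518113451023
side pink 181 all [572.  408.8 108.6  52.1 -77.2] cap [573.2 363.9  22.7] top body [570.2 403.4  93.3  49.4 -83.7] 27.0 body ang 93.3
side c1 186 all [451.3 408.4 102.1  49.4 -85.3] cap [452.2 368.   23.2] top body [448.8 410.3  94.8  49.7 -89.4] 26.6 body ang 89.7
side c2 216 all [466.2 282.7  98.8  52.1 -80. ] cap [466.2 245.1  23.5] top body [463.3 285.1  91.5  49.  -83.6] 27.3 body ang 94.4
pinhead [ 615.4 -194.6  116.4] [ 628.3 -183.8  128.9] [ 607.3 -202.4  100.4]
stand top [ 618.  -191.3   40.9   36.8   84.2] 42.7409616109919
```

```bash
python3 - <<'E'
from h import *
for k in ('top','side'):
    d=np.load(k+'0.npz');P,img=d['P'],d['img']; z=P[...,2]
    m=blue(img)&(z>117)&(z<131)&(np.hypot(P[...,0]-588,P[...,1]-57)<150); q=P[m]; print(k,len(q),box(q))
    # tape and stand as cross-check of camera agreement
    m=(z>20)&(z<32)&(np.hypot(P[...,0]-388,P[...,1]-553)<75); q=P[m][:,:2].astype(np.float32); print(' tape',cv2.minEnclosingCircle(q))
    m=(z>25)&(z<40)&(np.hypot(P[...,0]-565,P[...,1]-600)<75); q=P[m][:,:2].astype(np.float32); print(' dish',cv2.minEnclosingCircle(q))
    h=hsv(img); m=(h[...,1]<60)&(z>3)&(z<13)&(np.hypot(P[...,0]-588,P[...,1]-57)<185); q=P[m]; print(' board',len(q),q.max(0),q.min(0))
    b=rect(P,h[...,1]<70,4,13,(588,57),185); print(' board',box(b), np.median(b[:,2]))
E
```

```text
top 442 [589.3  59.4 262.2 154.4 -13.1]
 tape ((389.4176025390625, 554.0435791015625), 51.44980239868164)
 dish ((565.727294921875, 604.7230834960938), 52.589237213134766)
 board 1502 [760.67016839 235.06692476  12.97845505] [ 405.3286754  -122.72720368    3.00038609]
 board [583.   71.7 343.1 205.8  -6.6] 7.6665821499989075
side 383 [584.   56.9 264.1 156.8 -10.7]
 tape ((384.7476501464844, 552.9891357421875), 53.578765869140625)
 dish ((570.2049560546875, 600.7232666015625), 50.56821823120117)
 board 1149 [764.66974652 215.49149857  12.96403764] [ 407.87749008 -127.27076526    3.00718042]
 board [572.9  31.4 363.9 173.  -25. ] 7.8900763093105715
```

```bash
cat > go.py <<'E'
import sys
from h import *
from scipy.spatial.transform import Rotation as Ro
s=robot.state(); R=Ro.from_euler('xyz',s['ee_rot'])
x,y,z,yaw=map(float,sys.argv[1:5])
T=Ro.from_euler('xyz',[np.pi,0,np.radians(yaw)])
w=(R.inv()*T).as_rotvec(degrees=True)/10
print('t',round(s['t'],2),'pos',s['tool_pos'].round(1),'yaw',np.degrees(s['ee_rot']).round(1),'F',s['ft_force'].round(1),'open',round(s['opening'],1),'q',s['joint_pos'].round(2))
print('shift',R.inv().apply(np.array([x,y,z])-s['tool_pos']).round(1),'turn',w.round(2))
E
python3 go.py 572 -13.5 190 168.5
```

```text
t 0.1 pos [167.4 627.5 230.5] yaw [-179.9   -0.   165.1] F [-0.5 -0.1 -0.4] open 85.6 q [-1.38  0.63  0.04  1.52 -0.03  1.   -0.02]
shift [-556.2 -515.    41.3] turn [-0.01 -0.   -0.34]
```

Request:
carry_out(
  targets=[
    [[-556,-515,0],[0,0,-0.34]],
    [[-556,-515,0],[0,0,-0.34]],
    [[-556,-515,0],[0,0,-0.34]],
    [[-556,-515,0],[0,0,-0.34]],
    [[-556,-515,0],[0,0,-0.34]],
    [[-556,-515,0],[0,0,-0.34]],
    [[-556,-515,0],[0,0,-0.34]],
    [[-556,-515,0],[0,0,-0.34]],
    [[-556,-515,0],[0,0,-0.34]],
    [[-556,-515,0],[0,0,-0.34]],
  ],
  hand=32,
)

```text
t: 1.35
tool_pos: [501.8, 97.7, 231.2]
ee_rot: [3.141, -0.0, 2.94]
ft_force: [0.6, 1.6, -0.1]
opening: 31.9
```

```bash
python3 go.py 572 -13.5 150 168.5
```

```text
t 1.35 pos [501.8  97.7 231.2] yaw [180.   -0.  168.5] F [ 0.6  1.6 -0.1] open 31.9 q [-0.3   0.43  0.07  1.9  -0.04  0.81  1.17]
shift [-91.  -95.   81.2] turn [ 0. -0. -0.]
```

Request:
carry_out(
  targets=[
    [[-91,-95,30],[0,0,0]],
    [[-91,-95,60],[0,0,0]],
    [[-91,-95,75],[0,0,0]],
    [[-91,-95,75],[0,0,0]],
    [[-91,-95,75],[0,0,0]],
  ],
)

```text
t: 1.98
tool_pos: [571.1, -10.4, 156.9]
ee_rot: [3.141, -0.0, 2.942]
ft_force: [-0.1, 0.4, 1.1]
opening: 32.1
```

```bash
python3 go.py 572 -13.5 96 168.5; python3 - <<'E'
from h import *
ims=[]
for n in ('top','side'):
    c=cap(n); p=proj(c,robot.state()['tool_pos'])[0]; print(n,p)
    u,v=p.round().astype(int); h,w=50,80
    ims.append(cv2.resize(c['img'][v-h:v+h,u-w:u+w],None,fx=4.9,fy=4.9,interpolation=cv2.INTER_CUBIC)[:, :784]); cv2.circle(ims[-1],(int((p[0]-u+w+.5)*4.9),int((p[1]-v+h+.5)*4.9)),3,(0,255,255),-1)
    np.savez(f'{n}1.npz',P=cloud(c),img=c['img'])
cv2.imwrite('pics/lug1.png',cv2.resize(np.vstack(ims),None,fx=.6,fy=.6,interpolation=cv2.INTER_AREA))
E
```

```text
t 1.98 pos [571.1 -10.4 156.9] yaw [179.9  -0.  168.5] F [-0.1  0.4  1.1] open 32.1 q [-0.07  0.61  0.07  1.82 -0.06  0.72  1.4 ]
shift [-1.6 -3.  60.9] turn [ 0.01 -0.    0.  ]
top [400.58626601 178.43066617]
side [368.65074014 224.15908818]
```

View pics/lug1.png

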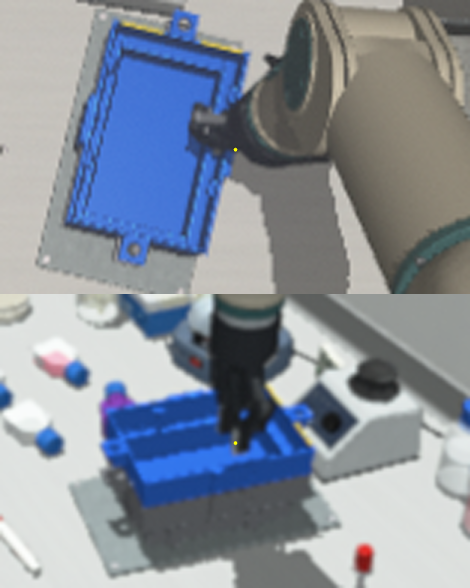

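```bash
python3 - <<'E'
from h import *
tcp=np.array([571.1,-10.4]); a=np.radians(168.5); X=np.array([np.cos(a),np.sin(a)]);Y=np.array([np.sin(a),-np.cos(a)])
for k in ('top','side'):
    d=np.load(k+'1.npz');P,img=d['P'],d['img']; z=P[...,2]
    m=~blue(img)&(z>145)&(z<200)&(np.hypot(P[...,0]-571,P[...,1]+10)<60); q=P[m]
    l=(q[:,:2]-tcp); lx=l@X; ly=l@Y
    for s in (1,-1):
        g=(ly*s>0); 
        if g.sum()>5:
            print(k,s,g.sum(),'lx',np.percentile(lx[g],[1,50,99]).round(1),'ly',np.percentile(ly[g],[1,50,99]).round(1),'z',np.percentile(q[g,2],[0,5,50]).round(1))
    m=blue(img)&(z>117)&(z<131)&(np.hypot(P[...,0]-588,P[...,1]-57)<150); q=P[m]; print(k,len(q),box(q))
E
```

```text
top 1 10 lx [ 6.5 11.  12.2] ly [17.1 21.  31. ] z [168.2 169.8 181.9]
top 417 [589.5  60.  262.  155.8  -8.9]
side 1 38 lx [-1.8  6.4 14.7] ly [12.5 17.1 21.4] z [160.4 163.3 180.1]
side -1 35 lx [ 0.   9.9 14.8] ly [-32.3 -26.1 -18.5] z [164.2 169.6 181.7]
side 353 [584.1  58.4 262.3 159.9 -15.5]
```

```bash
cat >> h.py <<'E'
OFF={'top':np.array([-1,0,0.5]),'side':np.array([4,2,0.5])}
def ring(P,img,zr,c0,yaw,dz=7):
    """tote pose from rim-height blue points: iterate local-frame extents (mid of robust extremes) and side-line slopes"""
    z=P[...,2]; m=blue(img)&(abs(z-zr)<dz)&(np.hypot(P[...,0]-c0[0],P[...,1]-c0[1])<155); q=P[m][:,:2]
    c=np.array(c0,float); a=np.radians(yaw)
    for _ in range(8):
        X=np.array([np.cos(a),np.sin(a)]);Y=np.array([-X[1],X[0]]); l=np.c_[(q-c)@X,(q-c)@Y]
        sl=[];mid=[]
        for s in (1,-1):
            g=(l[:,1]*s>63)&(l[:,1]*s<74)&(abs(l[:,0])<95)&(abs(l[:,0])>32); p=np.polyfit(l[g,0],l[g,1],1); sl.append(p[0]);mid.append(p[1])
        mx=[np.median(l[(l[:,0]*s>98)&(l[:,0]*s<110)&(abs(l[:,1])<60)&(abs(l[:,1])>15),0]) for s in (1,-1)]
        ear=[l[(l[:,0]*s>109)&(abs(l[:,1])<22)] for s in (1,-1)]
        a+=np.mean(sl)*.7; c=c+.7*(X*np.mean(mx)+Y*np.mean(mid))
    return c.round(1),np.degrees(a).round(2),'slopes',np.degrees(sl).round(1),'halfwid',((mid[0]-mid[1])/2).round(1),'halflen',round((mx[0]-mx[1])/2,1),'ears',[e.mean(0).round(1) if len(e) else 0 for e in ear]
E
python3 - <<'E'
from h import *
for k in ('top','side'):
    d=np.load(k+'0.npz'); print(k,ring(d['P']+OFF[k],d['img'],124,(588,59),-11))
E
```

```text
top (array([587.4,  59.2]), np.float64(-12.16), 'slopes', array([-0.,  0.]), 'halfwid', np.float64(69.6), 'halflen', np.float64(102.8), 'ears', [array([120.6,   1. ]), array([-120.2,   -0.7])])
side (array([587. ,  61.3]), np.float64(-11.8), 'slopes', array([ 0., -0.]), 'halfwid', np.float64(69.6), 'halflen', np.float64(104.0), 'ears', [array([121.7,  -1. ]), array([-119.6,   -1.6])])
```

```bash
python3 go.py 572.1 -11.4 96 168
```

```text
t 2.08 pos [571.5 -10.  157.6] yaw [1.799e+02 1.000e-01 1.686e+02] F [-0.2 -0.8  0.7] open 32.3 q [-0.07  0.61  0.07  1.82 -0.06  0.72  1.4 ]
shift [-0.8 -1.3 61.6] turn [0.01 0.01 0.06]
```

Request:
carry_out(
  targets=[
    [[-0.8,-1.3,20],[0,0,0.06]],
    [[-0.8,-1.3,40],[0,0,0.06]],
    [[-0.8,-1.3,52],[0,0,0.06]],
    [[-0.8,-1.3,61],[0,0,0.06]],
    [[-0.8,-1.3,61],[0,0,0.06]],
    [[-0.8,-1.3,61],[0,0,0.06]],
  ],
)

```text
t: 2.82
tool_pos: [572.2, -13.2, 95.8]
ee_rot: [3.141, 0.001, 2.93]
ft_force: [0.5, -0.1, -0.6]
opening: 32.1
```

Request:
carry_out(
  targets=[
    [[0,0,0],[0,0,0]],
    [[0,0,0],[0,0,0]],
    [[0,0,0],[0,0,0]],
    [[0,0,0],[0,0,0]],
    [[0,0,0],[0,0,0]],
    [[0,0,0],[0,0,0]],
  ],
  hand=0,
  grip_force=90,
)

```text
t: 3.58
tool_pos: [572.2, -13.2, 96.0]
ee_rot: [3.141, 0.001, 2.93]
ft_force: [-1.9, 0.8, 6.5]
opening: 8.8
```

Request:
carry_out(
  targets=[
    [[0,0,-6],[0,0,0]],
    [[0,0,-14],[0,0,0]],
    [[0,0,-24],[0,0,0]],
    [[0,0,-36],[0,0,0]],
    [[0,0,-50],[0,0,0]],
    [[0,0,-66],[0,0,0]],
    [[0,0,-80],[0,0,0]],
    [[0,0,-80],[0,0,0]],
    [[0,0,-80],[0,0,0]],
  ],
)

```text
t: 4.7
tool_pos: [571.4, -13.2, 175.0]
ee_rot: [-3.141, -0.001, 2.93]
ft_force: [-0.2, -0.2, -2.3]
opening: 8.7
```

```bash
python3 go.py 436 -196 175 168; python3 - <<'E'
from h import *
c=cap('side'); cv2.imwrite('pics/lift.png',cv2.resize(c['img'][120:320,220:540],None,fx=2,fy=2))
P=cloud(c)+OFF['side']; b=blue(c['img']); z=P[...,2]
m=b&(np.hypot(P[...,0]-590,P[...,1]-60)<160)&(z>80); print('z max/min',z[m].max(),np.percentile(z[m],[1,50,99]))
E
```

```text
t 4.7 pos [571.4 -13.2 175. ] yaw [-180.    -0.   167.9] F [-0.2 -0.2 -2.3] open 8.7 q [-0.07  0.59  0.07  1.8  -0.06  0.76  1.39]
shift [ 9.390e+01 -2.072e+02  1.000e-01] turn [-0.   -0.   -0.01]
z max/min 308.1514679595919 [128.04818513 172.0502467  260.58622641]
```

View pics/lift.png

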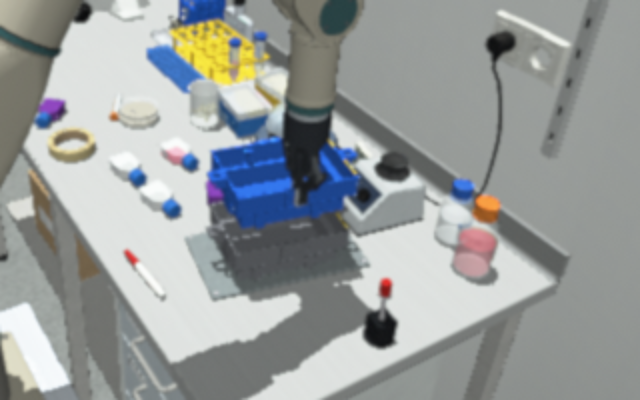

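Request:
carry_out(
  targets=[
    [[6,-13,-8],[0,0,0]],
    [[17,-37,-10],[0,0,0]],
    [[29,-64,-10],[0,0,0]],
    [[42,-92,-10],[0,0,0]],
    [[55,-122,-10],[0,0,0]],
    [[68,-150,-10],[0,0,0]],
    [[79,-175,-8],[0,0,0]],
    [[88,-195,-5],[0,0,0]],
    [[94,-207,0],[0,0,0]],
    [[94,-207,0],[0,0,0]],
  ],
)

```text
t: 6.0
tool_pos: [435.2, -196.6, 175.1]
ee_rot: [-3.142, -0.001, 2.927]
ft_force: [0.6, 1.0, -2.0]
opening: 8.6
```

```bash
python3 go.py 435 -196 50 168
```

```text
t 6.0 pos [ 435.2 -196.6  175.1] yaw [-1.800e+02 -1.000e-01  1.677e+02] F [ 0.6  1.  -2. ] open 8.6 q [ 0.32  0.47  0.06  2.05 -0.05  0.63  1.77]
shift [  0.2   0.6 125.1] turn [-0.   -0.01 -0.03]
```

Request:
carry_out(
  targets=[
    [[0,0,10],[0,0,0]],
    [[0,0,30],[0,0,0]],
    [[0,0,55],[0,0,0]],
    [[0,0,80],[0,0,0]],
    [[0,0,100],[0,0,0]],
    [[0,0,113],[0,0,0]],
    [[0,0,120],[0,0,0]],
    [[0,0,124],[0,0,0]],
    [[0,0,126],[0,0,0]],
    [[0,0,126],[0,0,0]],
  ],
)

```text
t: 7.25
tool_pos: [436.5, -196.0, 49.6]
ee_rot: [-3.141, 0.001, 2.929]
ft_force: [-0.5, -1.1, -1.6]
opening: 8.8
```

Request:
carry_out(
  targets=[
    [[0,0,0],[0,0,0]],
    [[0,0,0],[0,0,0]],
    [[0,0,0],[0,0,0]],
    [[0,0,0],[0,0,0]],
  ],
  hand=28,
)

```text
t: 7.75
tool_pos: [436.4, -195.9, 49.4]
ee_rot: [3.142, 0.0, 2.93]
ft_force: [-1.0, -0.3, -0.2]
opening: 28.5
```

Request:
carry_out(
  targets=[
    [[0,0,-15],[0,0,0]],
    [[0,0,-45],[0,0,0]],
    [[0,0,-90],[0,0,0]],
    [[0,0,-140],[0,0,0]],
    [[0,0,-180],[0,0,0]],
    [[0,0,-200],[0,0,0]],
    [[0,0,-200],[0,0,0]],
  ],
)

```text
t: 8.62
tool_pos: [437.1, -196.2, 251.5]
ee_rot: [-3.141, 0.004, 2.93]
ft_force: [-0.5, 0.0, -0.1]
opening: 28.0
```

```bash
python3 go.py 570 408 200 84
```

```text
t 8.62 pos [ 437.1 -196.2  251.5] yaw [-180.     0.3  167.9] F [-0.5  0.  -0.1] open 28.0 q [ 0.31  0.36  0.08  1.96 -0.04  0.82  1.76]
shift [ -2.6 618.7  51.2] turn [0.02 0.02 8.39]
```

```bash
cat >> h.py <<'E'
def flask(P,img,c0,yaw=5.,z0=0):
    """c0 approx body point; yaw=direction of flask x. returns point, yaw"""
    z=P[...,2]-z0; m=(z>14)&(z<40)&(np.hypot(P[...,0]-c0[0],P[...,1]-c0[1]+12)<72)
    n,l,st,_=cv2.connectedComponentsWithStats(m.astype(np.uint8)); i=1+np.argmax(st[1:,4]); q=P[l==i][:,:2]; c=np.array(c0,float); a=np.radians(yaw)
    for _ in range(8):
        X=np.array([np.cos(a),np.sin(a)]);Y=np.array([-X[1],X[0]]); L=np.c_[(q-c)@X,(q-c)@Y]
        lo,hi=[],[]
        for b in np.arange(-20,24,4):
            g=L[abs(L[:,1]-b)<3,0]
            if len(g)>2: lo.append((b,g.min()));hi.append((b,g.max()))
        pl=np.polyfit(*np.array(lo).T,1);ph=np.polyfit(*np.array(hi).T,1)
        ex=np.array([L[:,1].min(),L[:,1].max()]); sl=(pl[0]+ph[0])/2
        a-=.7*sl; c=c+.7*(X*(pl[1]+ph[1])/2+Y*(ex.mean()+15.5))
    return c.round(1),np.degrees(a).round(1),'w',(ph[1]-pl[1]).round(1),'len',(ex[1]-ex[0]).round(1),'z',np.percentile(P[l==i][:,2],90).round(1)
E
python3 - <<'E'
from h import *
for k in ('top','side'):
    c=cap(k); P=cloud(c)+OFF[k]; np.savez(k+'2.npz',P=P,img=c['img'])
    for n,p in (('pink',(573,420)),('c1',(457,424)),('c2',(470,300))):
        print(k,n,flask(P,c['img'],p))
    try: print(k,ring(P,c['img'],76,(450,-125),-12))
    except Exception as e: print(e)
E
```

```text
top pink (array([573.6, 419.9]), np.float64(9.0), 'w', np.float64(44.8), 'len', np.float64(94.5), 'z', np.float64(29.3))
top c1 (array([456.7, 423.8]), np.float64(7.3), 'w', np.float64(46.6), 'len', np.float64(94.5), 'z', np.float64(29.6))
top c2 (array([468.2, 299.9]), np.float64(7.5), 'w', np.float64(46.8), 'len', np.float64(93.4), 'z', np.float64(29.8))
top (array([ 451.5, -124.8]), np.float64(-11.8), 'slopes', array([-0.1,  0.1]), 'halfwid', np.float64(69.1), 'halflen', np.float64(103.5), 'ears', [array([120.8,   0.4]), array([-120.3,    0.8])])
side pink (array([572.9, 422.5]), np.float64(11.0), 'w', np.float64(48.0), 'len', np.float64(102.1), 'z', np.float64(29.5))
side c1 (array([454.2, 424.3]), np.float64(5.9), 'w', np.float64(45.1), 'len', np.float64(97.3), 'z', np.float64(29.2))
side c2 (array([465.2, 302.3]), np.float64(8.1), 'w', np.float64(45.5), 'len', np.float64(96.5), 'z', np.float64(29.6))
side (array([ 452.5, -123. ]), np.float64(-11.97), 'slopes', array([ 0., -0.]), 'halfwid', np.float64(69.6), 'halflen', np.float64(104.4), 'ears', [array([ 1.212e+02, -1.000e-01]), array([-118.5,   -1.2])])
```

Request:
carry_out(
  targets=[
    [[0,60,10],[0,0,1]],
    [[0,120,15],[0,0,2]],
    [[0,180,20],[0,0,3]],
    [[0,240,20],[0,0,4]],
    [[0,300,20],[0,0,5]],
    [[0,360,20],[0,0,6]],
    [[0,420,20],[0,0,6.8]],
    [[0,480,20],[0,0,7.3]],
    [[0,540,20],[0,0,7.3]],
    [[0,600,20],[0,0,7.3]],
  ],
  hand=68,
)

```text
t: 9.98
tool_pos: [561.9, 392.2, 227.4]
ee_rot: [-3.139, 0.002, 1.656]
ft_force: [1.4, -0.4, 0.6]
opening: 67.9
```

```bash
python3 go.py 573.3 420.5 60 98.5
```

```text
t 9.97 pos [561.9 392.2 227.4] yaw [-1.799e+02  1.000e-01  9.490e+01] F [ 1.4 -0.4  0.6] open 67.9 q [-0.84  0.71  0.35  1.41 -0.26  1.06 -0.36]
shift [ 27.6  14.1 167.3] turn [-0.01  0.01 -0.36]
```

Request:
carry_out(
  targets=[
    [[14,7,30],[0,0,-0.18]],
    [[27.6,14,70],[0,0,-0.36]],
    [[27.6,14,110],[0,0,-0.36]],
    [[27.6,14,145],[0,0,-0.36]],
    [[27.6,14,165],[0,0,-0.36]],
    [[27.6,14,167],[0,0,-0.36]],
    [[27.6,14,167],[0,0,-0.36]],
  ],
)

```text
t: 10.85
tool_pos: [574.9, 419.7, 63.2]
ee_rot: [3.14, -0.001, 1.718]
ft_force: [0.6, 1.0, 0.6]
opening: 67.9
```

```bash
python3 go.py 573.3 420.5 1 98.5
```

```text
t 10.85 pos [574.9 419.7  63.2] yaw [179.9  -0.   98.4] F [0.6 1.  0.6] open 67.9 q [-0.82  0.92  0.28  1.45 -0.31  0.81 -0.28]
shift [ 1.  -1.6 62.2] turn [ 0.01 -0.   -0.01]
```

Request:
carry_out(
  targets=[
    [[1,-1,20],[0,0,0]],
    [[1,-1,38],[0,0,0]],
    [[1,-1,52],[0,0,0]],
    [[1,-1,58],[0,0,0]],
    [[1,-1,61],[0,0,0]],
    [[1,-1,61],[0,0,0]],
    [[1,-1,61],[0,0,0]],
  ],
)

```text
t: 11.72
tool_pos: [573.4, 420.5, 1.9]
ee_rot: [3.141, -0.0, 1.718]
ft_force: [-0.2, 0.6, -0.0]
opening: 67.9
```

Request:
carry_out(
  targets=[
    [[1,-1,0],[0,0,0]],
    [[0,0,0],[0,0,0]],
    [[0,0,0],[0,0,0]],
    [[0,0,0],[0,0,0]],
    [[0,0,0],[0,0,0]],
  ],
  hand=0,
  grip_force=40,
)

```text
t: 12.35
tool_pos: [572.8, 421.2, 2.1]
ee_rot: [3.141, -0.001, 1.719]
ft_force: [-2.5, 1.2, 5.9]
opening: 47.4
```

Request:
carry_out(
  targets=[
    [[0,0,-15],[0,0,0]],
    [[0,0,-45],[0,0,0]],
    [[0,0,-85],[0,0,0]],
    [[0,0,-125],[0,0,0]],
    [[0,0,-150],[0,0,0]],
    [[0,0,-150],[0,0,0]],
  ],
)

```text
t: 13.1
tool_pos: [574.7, 420.6, 154.1]
ee_rot: [3.137, -0.002, 1.718]
ft_force: [0.1, -0.2, -1.7]
opening: 47.2
```

```bash
python3 go.py 576.5 62.3 150 168
```

```text
t 13.1 pos [574.7 420.6 154.1] yaw [ 1.797e+02 -1.000e-01  9.840e+01] F [ 0.1 -0.2 -1.7] open 47.2 q [-0.83  0.82  0.31  1.4  -0.28  0.96 -0.31]
shift [-354.7  -50.8    3.2] turn [ 0.03  0.01 -6.96]
```

Request:
carry_out(
  targets=[
    [[-15,-2,0],[0,0,-0.4]],
    [[-50,-7,0],[0,0,-1.2]],
    [[-95,-14,0],[0,0,-2.1]],
    [[-140,-20,0],[0,0,-3]],
    [[-185,-26,0],[0,0,-3.9]],
    [[-230,-33,0],[0,0,-4.8]],
    [[-275,-39,0],[0,0,-5.7]],
    [[-315,-45,0],[0,0,-6.5]],
    [[-343,-49,0],[0,0,-6.96]],
    [[-354.7,-50.8,0],[0,0,-6.96]],
  ],
)

```text
t: 14.35
tool_pos: [574.0, 59.3, 150.1]
ee_rot: [-3.14, -0.002, 2.929]
ft_force: [-0.3, 0.5, -1.1]
opening: 47.0
```

Request:
carry_out(
  targets=[
    [[0,0,0],[0,0,0]],
    [[0,0,0],[0,0,0]],
  ],
)

```text
t: 14.6
tool_pos: [574.7, 64.0, 151.0]
ee_rot: [3.141, -0.001, 2.935]
ft_force: [-0.2, 0.5, -0.5]
opening: 47.3
```

```bash
python3 go.py 576.5 62.3 15 168; python3 - <<'E'
from h import *
i=[cv2.resize(cap(n)['img'][a:a+120,b:b+200],None,fx=3,fy=3) for n,a,b in (('top',110,290),('side',160,260))]
cv2.imwrite('pics/pk.png',cv2.resize(np.vstack(i),None,fx=.8,fy=.8))
E
```

```text
t 14.6 pos [574.7  64.  151. ] yaw [179.9  -0.  168.1] F [-0.2  0.5 -0.5] open 47.3 q [-0.11  0.63 -0.07  1.8   0.06  0.72  1.15]
shift [ -2.2  -1.4 136. ] turn [ 0.01 -0.    0.01]
```

View pics/pk.png

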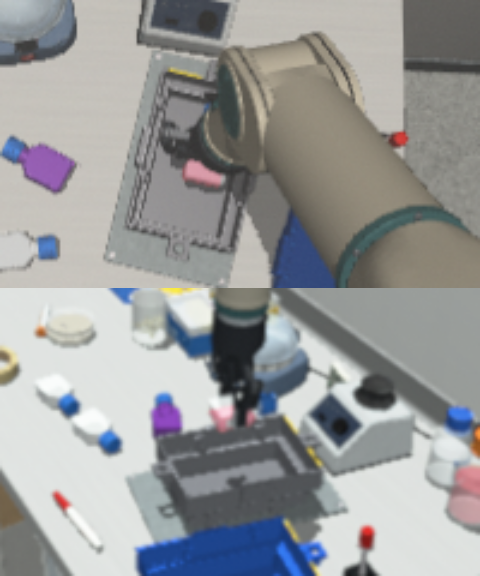

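Request:
carry_out(
  targets=[
    [[-2,-1,15],[0,0,0]],
    [[-2,-1,40],[0,0,0]],
    [[-2,-1,70],[0,0,0]],
    [[-2,-1,95],[0,0,0]],
    [[-2,-1,112],[0,0,0]],
    [[-2,-1,124],[0,0,0]],
    [[-2,-1,131],[0,0,0]],
    [[-2,-1,136],[0,0,0]],
    [[-2,-1,136],[0,0,0]],
  ],
)

```text
t: 15.82
tool_pos: [576.8, 60.5, 15.4]
ee_rot: [3.141, 0.0, 2.933]
ft_force: [0.3, -1.5, -1.3]
opening: 47.0
```

Request:
carry_out(
  targets=[
    [[0,0,0],[0,0,0]],
    [[0,0,0],[0,0,0]],
    [[0,0,0],[0,0,0]],
  ],
  hand=58,
)

```text
t: 16.2
tool_pos: [576.9, 60.5, 15.6]
ee_rot: [3.141, 0.001, 2.933]
ft_force: [0.3, -0.3, 0.1]
opening: 57.8
```

Request:
carry_out(
  targets=[
    [[0,0,-15],[0,0,0]],
    [[0,0,-45],[0,0,0]],
    [[0,0,-90],[0,0,0]],
    [[0,0,-140],[0,0,0]],
    [[0,0,-180],[0,0,0]],
    [[0,0,-200],[0,0,0]],
    [[0,0,-200],[0,0,0]],
  ],
)

```text
t: 17.08
tool_pos: [577.8, 60.7, 217.9]
ee_rot: [3.14, 0.005, 2.933]
ft_force: [-0.1, 0.2, -0.1]
opening: 58.0
```

```bash
python3 go.py 437 -195 200 168
```

```text
t 17.07 pos [577.8  60.7 217.9] yaw [179.9   0.3 168.1] F [-0.1  0.2 -0.1] open 58.0 q [-0.1   0.54 -0.08  1.73  0.05  0.86  1.16]
shift [  84.9 -279.3   17. ] turn [0.01 0.03 0.01]
```

Request:
carry_out(
  targets=[
    [[17,-56,0],[0,0,0]],
    [[34,-112,0],[0,0,0]],
    [[51,-168,0],[0,0,0]],
    [[68,-224,20],[0,0,0]],
    [[80,-262,50],[0,0,0]],
    [[85,-279,80],[0,0,0]],
    [[85,-279,100],[0,0,0]],
    [[85,-279,110],[0,0,0]],
    [[85,-279,110],[0,0,0]],
  ],
  hand=32,
)

```text
t: 18.2
tool_pos: [435.3, -194.2, 104.6]
ee_rot: [3.141, -0.002, 2.934]
ft_force: [-0.6, 0.4, 0.7]
opening: 32.0
```

```bash
python3 go.py 436.8 -195.4 49 168; python3 - <<'E'
from h import *
for k in ('top','side'):
    c=cap(k);P=cloud(c)+OFF[k]; np.savez(k+'3.npz',P=P,img=c['img']); h=hsv(c['img'])
    m=((h[...,0]>165)|(h[...,0]<5))&(h[...,1]>40)&(h[...,2]>100)&(np.hypot(P[...,0]-580,P[...,1]-60)<90)
    q=P[m]; print(k,len(q),q.mean(0).round(1),np.percentile(q,[2,50,98],0).round(1).tolist())
    try: print(ring(P,c['img'],76,(452,-124),-12))
    except Exception as e: print(e)
E
```

```text
t 18.2 pos [ 435.3 -194.2  104.6] yaw [ 1.800e+02 -1.000e-01  1.681e+02] F [-0.6  0.4  0.7] open 32.0 q [ 0.4   0.59 -0.06  2.1   0.07  0.45  1.65]
shift [-1.8 -0.9 55.6] turn [ 0.   -0.01  0.01]
top 252 [573.6  63.2  34.7] [[547.1, 40.8, 12.7], [573.1, 62.3, 36.1], [601.2, 86.9, 41.0]]
(array([ 451.6, -124.5]), np.float64(-11.63), 'slopes', array([-0.1,  0.1]), 'halfwid', np.float64(69.2), 'halflen', np.float64(103.4), 'ears', [array([120.1,  -0.5]), array([-120.5,    1. ])])
side 35 [554.7  58.3  37.6] [[526.5, 4.8, 17.8], [552.7, 61.5, 36.4], [574.7, 82.2, 84.5]]
(array([ 452.4, -123.3]), np.float64(-12.15), 'slopes', array([-0.2,  0.2]), 'halfwid', np.float64(69.5), 'halflen', np.float64(104.2), 'ears', [array([120.6,  -0. ]), array([-118.8,   -0.7])])
```

Request:
carry_out(
  targets=[
    [[-1.5,-1,15],[0,0,0]],
    [[-1.5,-1,32],[0,0,0]],
    [[-1.5,-1,46],[0,0,0]],
    [[-1.5,-1,55],[0,0,0]],
    [[-1.5,-1,55],[0,0,0]],
    [[-1.5,-1,55],[0,0,0]],
  ],
)

```text
t: 19.05
tool_pos: [437.2, -196.2, 50.5]
ee_rot: [-3.142, 0.0, 2.933]
ft_force: [0.2, -0.1, -0.1]
opening: 31.9
```

Request:
carry_out(
  targets=[
    [[0,0,0],[0,0,0]],
    [[0,0,0],[0,0,0]],
    [[0,0,0],[0,0,0]],
    [[0,0,0],[0,0,0]],
    [[0,0,0],[0,0,0]],
    [[0,0,0],[0,0,0]],
  ],
  hand=0,
  grip_force=110,
)

```text
t: 19.8
tool_pos: [437.3, -196.3, 51.0]
ee_rot: [-3.141, 0.001, 2.933]
ft_force: [0.1, 0.4, 5.4]
opening: 8.4
```

Request:
carry_out(
  targets=[
    [[0,0,-6],[0,0,0]],
    [[0,0,-16],[0,0,0]],
    [[0,0,-32],[0,0,0]],
    [[0,0,-55],[0,0,0]],
    [[0,0,-85],[0,0,0]],
    [[0,0,-120],[0,0,0]],
    [[0,0,-150],[0,0,0]],
    [[0,0,-170],[0,0,0]],
    [[0,0,-180],[0,0,0]],
    [[0,0,-180],[0,0,0]],
  ],
)

```text
t: 21.05
tool_pos: [437.1, -196.2, 230.7]
ee_rot: [-3.141, 0.001, 2.933]
ft_force: [-0.8, -0.6, -1.4]
opening: 7.9
```

```bash
python3 go.py 602.5 131.4 230 78
```

```text
t 21.05 pos [ 437.1 -196.2  230.7] yaw [-1.800e+02  1.000e-01  1.681e+02] F [-0.8 -0.6 -1.4] open 7.9 q [ 0.42  0.39 -0.08  1.98  0.04  0.78  1.68]
shift [-94.1 354.7   0.7] turn [0.   0.01 9.01]
```

Request:
carry_out(
  targets=[
    [[-3,10,0],[0,0,0.4]],
    [[-7,27,0],[0,0,1.2]],
    [[-12,46,0],[0,0,2.1]],
    [[-17,65,0],[0,0,3.1]],
    [[-22,85,0],[0,0,4.1]],
    [[-28,105,0],[0,0,5.1]],
    [[-33,125,0],[0,0,6.1]],
    [[-38,144,0],[0,0,7.1]],
    [[-43,162,0],[0,0,8.1]],
    [[-47,177,0],[0,0,9]],
  ],
)

```text
t: 22.3
tool_pos: [519.0, -31.7, 228.9]
ee_rot: [-3.139, 0.001, 1.358]
ft_force: [0.6, 0.6, -1.6]
opening: 8.2
```

```bash
python3 go.py 602.5 131.4 230 -12
```

```text
t 22.3 pos [519.  -31.7 228.9] yaw [-179.8    0.    77.8] F [ 0.6  0.6 -1.6] open 8.2 q [-0.22  0.46  0.33  1.88 -0.2   0.83 -0.  ]
shift [177.1  47.1  -1.3] turn [-0.01  0.02  8.98]
```

Request:
carry_out(
  targets=[
    [[15,4,0],[0,0,0.9]],
    [[33,9,0],[0,0,1.9]],
    [[52,14,0],[0,0,2.9]],
    [[72,19,0],[0,0,3.9]],
    [[92,24,0],[0,0,4.9]],
    [[112,30,0],[0,0,5.9]],
    [[132,35,0],[0,0,6.9]],
    [[152,40,0],[0,0,7.9]],
    [[168,45,0],[0,0,8.6]],
    [[177,47,0],[0,0,8.97]],
  ],
)

```text
t: 23.55
tool_pos: [601.7, 132.2, 228.4]
ee_rot: [3.14, 0.002, -0.204]
ft_force: [1.1, 0.0, -1.5]
opening: 8.1
```

Request:
carry_out(
  targets=[
    [[0,0,0],[0,0,0]],
    [[0,0,0],[0,0,0]],
    [[0,0,0],[0,0,0]],
    [[0,0,0],[0,0,0]],
  ],
)

```text
t: 24.05
tool_pos: [602.2, 130.2, 230.4]
ee_rot: [-3.141, 0.0, -0.204]
ft_force: [0.0, -0.2, -2.1]
opening: 7.8
```

```bash
python3 go.py 602.5 131.4 170 -12; python3 - <<'E'
from h import *
from scipy.spatial.transform import Rotation as Ro
for k in ('top','side'):
    c=cap(k);P=cloud(c)+OFF[k]; np.savez(k+'4.npz',P=P,img=c['img']); cv2.imwrite(f'pics/{k}4.png',c['img'])
    for zr in (255,258):
        try: print(k,ring(P,c['img'],zr,(587,60),-12,10))
        except Exception as e: print(e)
E
```

```text
t 24.05 pos [602.2 130.2 230.4] yaw [-180.     0.   -11.7] F [ 0.  -0.2 -2.1] open 7.8 q [-0.69  0.69  0.75  1.63 -0.53  1.04 -1.55]
shift [ 0.1 -1.2 60.4] turn [-0.    0.    0.03]
expected non-empty vector for x
expected non-empty vector for x
side (array([586.5,  60.3]), np.float64(-11.45), 'slopes', array([ 0.1, -0.2]), 'halfwid', np.float64(69.5), 'halflen', np.float64(104.1), 'ears', [array([121.8,  -1.4]), array([-118.5,   -0.6])])
side (array([586.5,  60.5]), np.float64(-11.53), 'slopes', array([ 0.1, -0.1]), 'halfwid', np.float64(69.7), 'halflen', np.float64(104.1), 'ears', [array([122. ,  -0.8]), array([-118.7,   -1.3])])
```

View pics/side4.png

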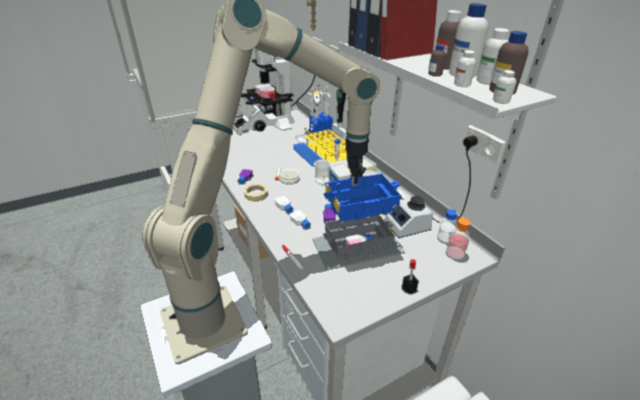

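Request:
carry_out(
  targets=[
    [[0.2,-1.1,12],[0,0,0.03]],
    [[0.2,-1.1,30],[0,0,0.03]],
    [[0.2,-1.1,50],[0,0,0.03]],
    [[0.2,-1.1,66],[0,0,0.03]],
    [[0.2,-1.1,76],[0,0,0.03]],
    [[0.2,-1.1,82],[0,0,0.03]],
    [[0.2,-1.1,85],[0,0,0.03]],
    [[0.2,-1.1,85],[0,0,0.03]],
    [[0.2,-1.1,85],[0,0,0.03]],
  ],
)

```text
t: 25.28
tool_pos: [603.0, 131.8, 145.8]
ee_rot: [-3.141, -0.001, -0.208]
ft_force: [-0.3, -0.6, -1.5]
opening: 7.7
```

```bash
python3 go.py 602.5 131.4 127 -12; python3 - <<'E'
from h import *
for k in ('side',):
    c=cap(k);P=cloud(c)+OFF[k]
    for zr in (168,173): print(k,ring(P,c['img'],zr,(587,60),-12,10))
E
```

```text
t 25.27 pos [603.  131.8 145.8] yaw [-180.    -0.   -11.9] F [-0.3 -0.6 -1.5] open 7.7 q [-0.66  0.78  0.68  1.71 -0.62  0.88 -1.49]
shift [-0.4  0.5 18.8] turn [-0.   -0.    0.01]
side (array([585.8,  62.4]), np.float64(-11.88), 'slopes', array([ 0.1, -0.1]), 'halfwid', np.float64(69.3), 'halflen', np.float64(104.9), 'ears', [array([122.6,  -0.7]), array([-118.7,   -2.8])])
side (array([586.7,  62.2]), np.float64(-11.88), 'slopes', array([ 0.1, -0.1]), 'halfwid', np.float64(69.5), 'halflen', np.float64(104.1), 'ears', [array([122.2,  -0.2]), array([-119.8,   -1.6])])
```

Request:
carry_out(
  targets=[
    [[0,0.6,3],[0,0,0]],
    [[0,0.6,6],[0,0,0]],
    [[0,0.6,9],[0,0,0]],
    [[0,0.6,12],[0,0,0]],
    [[0,0.6,14],[0,0,0]],
    [[0,0.6,16],[0,0,0]],
    [[0,0.6,17],[0,0,0]],
    [[0,0.6,18],[0,0,0]],
    [[0,0.6,18],[0,0,0]],
  ],
)

```text
t: 26.45
tool_pos: [602.6, 131.2, 127.3]
ee_rot: [-3.142, 0.0, -0.208]
ft_force: [-0.9, -0.1, -1.7]
opening: 8.1
```

```bash
python3 go.py 602.5 131.4 127 -12
```

```text
t 26.45 pos [602.6 131.2 127.3] yaw [-180.     0.   -11.9] F [-0.9 -0.1 -1.7] open 8.1 q [-0.65  0.8   0.66  1.72 -0.64  0.84 -1.47]
shift [-0.1 -0.2  0.3] turn [-0.    0.    0.01]
```

Request:
carry_out(
  targets=[
    [[0,0,0.7],[0,0,0]],
    [[0,0,1.4],[0,0,0]],
    [[0,0,2],[0,0,0]],
    [[0,0,2],[0,0,0]],
  ],
)

```text
t: 26.95
tool_pos: [602.7, 131.3, 127.0]
ee_rot: [-3.14, -0.0, -0.208]
ft_force: [-3.9, 0.4, 10.9]
opening: 7.7
```

Request:
carry_out(
  targets=[
    [[0,0,0],[0,0,0]],
    [[0,0,0],[0,0,0]],
    [[0,0,0],[0,0,0]],
    [[0,0,0],[0,0,0]],
  ],
  hand=28,
)

```text
t: 27.45
tool_pos: [602.5, 131.1, 125.1]
ee_rot: [3.141, 0.0, -0.209]
ft_force: [-0.4, 0.0, -0.3]
opening: 28.2
```

Request:
carry_out(
  targets=[
    [[0,0,-15],[0,0,0]],
    [[0,0,-45],[0,0,0]],
    [[0,0,-80],[0,0,0]],
    [[0,0,-100],[0,0,0]],
    [[0,0,-100],[0,0,0]],
  ],
)

```text
t: 28.08
tool_pos: [603.8, 131.1, 227.7]
ee_rot: [-3.14, -0.004, -0.208]
ft_force: [0.3, 0.4, -0.9]
opening: 28.0
```

```bash
python3 go.py 469 250 230 98; python3 - <<'E'
from h import *
for k in ('top','side'):
    c=cap(k);P=cloud(c)+OFF[k]; np.savez(k+'5.npz',P=P,img=c['img']); cv2.imwrite(f'pics/{k}5.png',c['img'][120:320,220:540].repeat(2,0).repeat(2,1))
    for zr in (150,153):
        try: print(k,ring(P,c['img'],zr,(587,60),-12,8))
        except Exception as e: print(e)
    z=P[...,2];m=blue(c['img'])&(np.hypot(P[...,0]-587,P[...,1]-60)<155)&(z>135)&(z<165);q=P[m]; print('rim z',np.median(q[:,2]), 'plane',np.linalg.lstsq(np.c_[q[:,:2]-[587,60],np.ones(len(q))],q[:,2],rcond=None)[0].round(3))
    for n,p in (('c1',(456,424)),('c2',(467,301))): print(k,n,flask(P,c['img'],p))
E
```

```text
t 28.07 pos [603.8 131.1 227.7] yaw [-179.9   -0.2  -11.9] F [ 0.3  0.4 -0.9] open 28.0 q [-0.69  0.69  0.75  1.63 -0.54  1.03 -1.55]
shift [-156.5  -88.5   -2.8] turn [  0.02  -0.02 -10.99]
expected non-empty vector for x
expected non-empty vector for x
rim z 150.57825027335898 plane [ -0.158  -0.658 101.89 ]
top c1 (array([456.7, 424. ]), np.float64(7.3), 'w', np.float64(46.7), 'len', np.float64(94.3), 'z', np.float64(29.9))
top c2 (array([468.2, 300. ]), np.float64(7.7), 'w', np.float64(46.9), 'len', np.float64(93.8), 'z', np.float64(30.0))
side (array([586.7,  61.7]), np.float64(-11.67), 'slopes', array([ 0.1, -0.1]), 'halfwid', np.float64(69.5), 'halflen', np.float64(104.5), 'ears', [array([120.8,  -1.9]), array([-118.7,   -2.6])])
side (array([586.9,  61.6]), np.float64(-11.69), 'slopes', array([ 0.2, -0.2]), 'halfwid', np.float64(69.5), 'halflen', np.float64(104.7), 'ears', [array([121.1,  -1.9]), array([-119. ,   -1.9])])
rim z 146.7254265232541 plane [-4.00000e-03 -0.00000e+00  1.46067e+02]
side c1 (array([454.7, 424. ]), np.float64(2.7), 'w', np.float64(46.4), 'len', np.float64(98.1), 'z', np.float64(29.8))
side c2 (array([465.1, 301.9]), np.float64(6.9), 'w', np.float64(46.8), 'len', np.float64(98.6), 'z', np.float64(29.7))
```

View pics/side5.png

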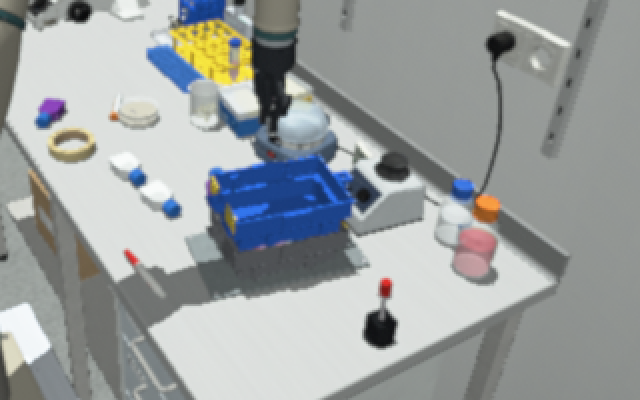

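Request:
carry_out(
  targets=[
    [[-15,-8,0],[0,0,-1]],
    [[-30,-16,0],[0,0,-2]],
    [[-50,-28,0],[0,0,-3]],
    [[-70,-40,0],[0,0,-4]],
    [[-90,-52,0],[0,0,-5]],
    [[-110,-64,0],[0,0,-6]],
    [[-130,-76,0],[0,0,-7]],
    [[-150,-86,0],[0,0,-8]],
    [[-156,-88,0],[0,0,-9]],
    [[-156,-88,0],[0,0,-10]],
  ],
  hand=68,
)

```text
t: 29.42
tool_pos: [466.6, 249.9, 224.2]
ee_rot: [-3.139, 0.001, 1.544]
ft_force: [0.6, 0.1, -0.3]
opening: 68.1
```

```bash
python3 go.py 467 301 60 97.5
```

```text
t 29.43 pos [466.6 249.9 224.2] yaw [-1.799e+02  1.000e-01  8.850e+01] F [ 0.6  0.1 -0.3] open 68.1 q [-0.74  0.48  0.29  1.87 -0.18  0.82 -0.39]
shift [ 51.2  -0.5 164.1] turn [-0.01  0.   -0.9 ]
```

Request:
carry_out(
  targets=[
    [[15,0,20],[0,0,-0.4]],
    [[35,0,60],[0,0,-0.9]],
    [[51,-0.5,100],[0,0,-0.9]],
    [[51,-0.5,130],[0,0,-0.9]],
    [[51,-0.5,150],[0,0,-0.9]],
    [[51,-0.5,160],[0,0,-0.9]],
    [[51,-0.5,160],[0,0,-0.9]],
    [[51,-0.5,160],[0,0,-0.9]],
  ],
)

```text
t: 30.42
tool_pos: [469.8, 300.8, 65.9]
ee_rot: [3.141, -0.001, 1.694]
ft_force: [-0.7, -0.5, -0.7]
opening: 67.6
```

```bash
python3 go.py 467 301 2 97.5
```

```text
t 30.43 pos [469.8 300.8  65.9] yaw [179.9  -0.   97. ] F [-0.7 -0.5 -0.7] open 67.6 q [-0.73  0.74  0.16  1.91 -0.23  0.5  -0.28]
shift [ 0.6 -2.8 63.9] turn [ 0.01 -0.   -0.05]
```

Request:
carry_out(
  targets=[
    [[0.6,-1.5,20],[0,0,-0.05]],
    [[0.6,-1.5,38],[0,0,-0.05]],
    [[0.6,-1.5,52],[0,0,-0.05]],
    [[0.6,-1.5,60],[0,0,-0.05]],
    [[0.6,-1.5,63],[0,0,-0.05]],
    [[0.6,-1.5,63],[0,0,-0.05]],
    [[0.6,-1.5,63],[0,0,-0.05]],
  ],
)

```text
t: 31.3
tool_pos: [468.1, 301.1, 2.7]
ee_rot: [3.141, -0.0, 1.703]
ft_force: [-0.7, 0.2, 0.3]
opening: 68.3
```

Request:
carry_out(
  targets=[
    [[0,0,0],[0,0,0]],
    [[0,0,0],[0,0,0]],
    [[0,0,0],[0,0,0]],
    [[0,0,0],[0,0,0]],
    [[0,0,0],[0,0,0]],
  ],
  hand=0,
  grip_force=40,
)

```text
t: 31.92
tool_pos: [468.0, 301.2, 2.8]
ee_rot: [3.141, -0.0, 1.703]
ft_force: [-1.3, -0.4, 5.4]
opening: 47.3
```

Request:
carry_out(
  targets=[
    [[0,0,-15],[0,0,0]],
    [[0,0,-50],[0,0,0]],
    [[0,0,-95],[0,0,0]],
    [[0,0,-140],[0,0,0]],
    [[0,0,-180],[0,0,0]],
    [[0,0,-210],[0,0,0]],
    [[0,0,-220],[0,0,0]],
    [[0,0,-220],[0,0,0]],
  ],
)

```text
t: 32.92
tool_pos: [467.6, 301.0, 222.5]
ee_rot: [3.141, -0.0, 1.703]
ft_force: [-0.7, -0.4, -0.8]
opening: 47.2
```

```bash
python3 go.py 629 65.2 220 78.2
```

```text
t 32.92 pos [467.6 301.  222.5] yaw [180.   -0.   97.6] F [-0.7 -0.4 -0.8] open 47.2 q [-0.79  0.51  0.25  1.8  -0.16  0.85 -0.33]
shift [-255.   128.9    2.4] turn [ 0.   -0.    1.94]
```

Request:
carry_out(
  targets=[
    [[-12,6,0],[0,0,0.2]],
    [[-40,20,0],[0,0,0.5]],
    [[-75,38,0],[0,0,0.8]],
    [[-110,56,0],[0,0,1.1]],
    [[-145,74,0],[0,0,1.4]],
    [[-180,91,0],[0,0,1.7]],
    [[-212,107,0],[0,0,1.94]],
    [[-238,120,0],[0,0,1.94]],
    [[-255,129,0],[0,0,1.94]],
    [[-255,129,0],[0,0,1.94]],
  ],
)

```text
t: 34.17
tool_pos: [629.3, 63.0, 221.3]
ee_rot: [-3.141, 0.001, 1.361]
ft_force: [0.6, -0.5, -2.0]
opening: 47.5
```

Request:
carry_out(
  targets=[
    [[0,0,20],[0,0,0]],
    [[0,0,30],[0,0,0]],
    [[0,0,30],[0,0,0]],
    [[0,0,30],[0,0,0]],
  ],
)

```text
t: 34.67
tool_pos: [629.4, 65.7, 192.8]
ee_rot: [3.141, -0.0, 1.365]
ft_force: [-0.0, -0.3, -1.3]
opening: 47.4
```

```bash
python3 go.py 629 65.2 83 78.2; python3 - <<'E'
from h import *
for k in ('top','side'):
    c=cap(k);P=cloud(c)+OFF[k];z=P[...,2]; cv2.imwrite(f'pics/{k}6.png',cv2.resize(c['img'][110:230,310:430] if k=='top' else c['img'][160:280,300:420],None,fx=4,fy=4))
    h=hsv(c['img']); m=(h[...,1]<60)&(h[...,2]>110)&(z>188)&(z<235)&(np.hypot(P[...,0]-629,P[...,1]-60)<80); print(k,m.sum(),np.percentile(P[m],[2,98],0).round(1) if m.any() else '')
    m=blue(c['img'])&(z>180)&(z<235)&(np.hypot(P[...,0]-629,P[...,1]-60)<80); print(k,'cap',m.sum(),np.percentile(P[m],[2,98],0).round(1) if m.any() else '')
cv2.imwrite('pics/p6.png',np.hstack([cv2.imread('pics/top6.png'),cv2.imread('pics/side6.png')])[:, :800])
E
```

```text
t 34.67 pos [629.4  65.7 192.8] yaw [180.   -0.   78.2] F [-0.  -0.3 -1.3] open 47.4 q [-0.34  0.66  0.32  1.62 -0.25  0.9  -0.13]
shift [ -0.6  -0.3 109.8] turn [ 0. -0. -0.]
top 107 [[608.   30.6 206.7]
 [653.6  96.9 218.8]]
top cap 18 [[603.4  23.6 189. ]
 [641.3  97.  218.7]]
side 152 [[601.4  37.8 204.6]
 [657.   95.  227.6]]
side cap 94 [[601.3   2.4 192.1]
 [628.6  52.7 222.8]]
```

View pics/p6.png

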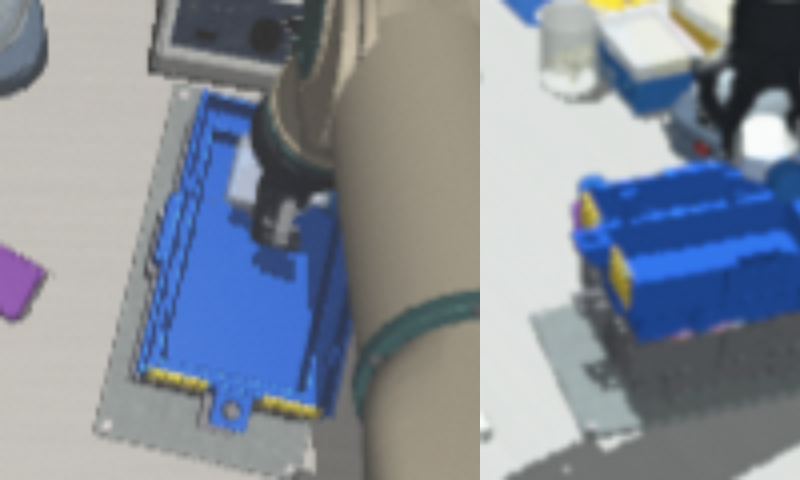

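Request:
carry_out(
  targets=[
    [[-0.5,-0.3,15],[0,0,0]],
    [[-0.5,-0.3,35],[0,0,0]],
    [[-0.5,-0.3,55],[0,0,0]],
    [[-0.5,-0.3,72],[0,0,0]],
    [[-0.5,-0.3,86],[0,0,0]],
    [[-0.5,-0.3,96],[0,0,0]],
    [[-0.5,-0.3,103],[0,0,0]],
    [[-0.5,-0.3,107],[0,0,0]],
    [[-0.5,-0.3,109],[0,0,0]],
    [[-0.5,-0.3,109],[0,0,0]],
  ],
)

```text
t: 36.02
tool_pos: [629.0, 64.8, 83.5]
ee_rot: [3.141, -0.0, 1.364]
ft_force: [0.8, 1.2, -0.4]
opening: 47.2
```

Request:
carry_out(
  targets=[
    [[0,0,0],[0,0,0]],
    [[0,0,0],[0,0,0]],
    [[0,0,0],[0,0,0]],
  ],
  hand=57,
)

```text
t: 36.4
tool_pos: [628.9, 64.8, 83.5]
ee_rot: [3.141, -0.0, 1.364]
ft_force: [0.7, -0.6, -0.1]
opening: 57.0
```

Request:
carry_out(
  targets=[
    [[0,0,-12],[0,0,0]],
    [[0,0,-40],[0,0,0]],
    [[0,0,-80],[0,0,0]],
    [[0,0,-120],[0,0,0]],
    [[0,0,-145],[0,0,0]],
    [[0,0,-145],[0,0,0]],
  ],
)

```text
t: 37.15
tool_pos: [630.4, 64.7, 231.4]
ee_rot: [3.136, -0.002, 1.364]
ft_force: [0.1, 0.6, -0.6]
opening: 57.0
```

```bash
python3 go.py 456 424 220 97
```

```text
t 37.15 pos [630.4  64.7 231.4] yaw [ 1.797e+02 -1.000e-01  7.820e+01] F [ 0.1  0.6 -0.6] open 57.0 q [-0.35  0.62  0.34  1.58 -0.24  0.98 -0.14]
shift [ 315.9 -244.5   10.7] turn [ 0.03 -0.01 -1.88]
```

Request:
carry_out(
  targets=[
    [[40,-31,0],[0,0,-0.3]],
    [[85,-66,0],[0,0,-0.6]],
    [[130,-101,0],[0,0,-0.9]],
    [[175,-135,0],[0,0,-1.2]],
    [[220,-170,0],[0,0,-1.5]],
    [[260,-201,0],[0,0,-1.88]],
    [[292,-226,20],[0,0,-1.88]],
    [[310,-240,50],[0,0,-1.88]],
    [[316,-244.5,80],[0,0,-1.88]],
    [[316,-244.5,110],[0,0,-1.88]],
  ],
  hand=68,
)

```text
t: 38.4
tool_pos: [452.8, 424.8, 116.3]
ee_rot: [-3.14, 0.001, 1.694]
ft_force: [0.2, 0.0, 0.4]
opening: 68.1
```

```bash
python3 - <<'E'
from h import *
for k in ('top','side'):
    c=cap(k);P=cloud(c)+OFF[k]; z=P[...,2]; h=hsv(c['img']); np.savez(k+'7.npz',P=P,img=c['img'])
    print(k,'c1',flask(P,c['img'],(456,424)))
    m=(h[...,1]<70)&(h[...,2]>120)&(z>85)&(z<125)&(np.hypot(P[...,0]-629,P[...,1]-65)<60); print(k,m.sum(),np.percentile(P[m],[2,50,98],0).round(1) if m.any() else '')
E
python3 go.py 456 424 60 97
```

```text
top c1 (array([470.3, 406.3]), np.float64(-46.4), 'w', np.float64(23.2), 'len', np.float64(61.1), 'z', np.float64(30.4))
top 319 [[603.4  30.6  99.7]
 [625.8  64.8 104.4]
 [651.8  95.4 109.5]]
side c1 (array([453.6, 427.5]), np.float64(7.3), 'w', np.float64(47.7), 'len', np.float64(104.1), 'z', np.float64(30.1))
side 131 [[603.8  42.3  96.9]
 [627.4  70.3 104.2]
 [654.3  97.3 108.1]]
t 38.5 pos [451.5 422.1 114.2] yaw [-179.6    0.3   97. ] F [-0.1 -0.7  0.2] open 68.0 q [-0.93  0.74  0.21  1.71 -0.22  0.73 -0.48]
shift [ 1.6  5.  54.2] turn [-0.04  0.03 -0.  ]
```

Request:
carry_out(
  targets=[
    [[1.5,2,20],[0,0,0]],
    [[1.5,3,40],[0,0,0]],
    [[1.5,3,55],[0,0,0]],
    [[1.5,3,55],[0,0,0]],
    [[1.5,3,55],[0,0,0]],
  ],
)

```text
t: 39.12
tool_pos: [457.6, 426.2, 63.7]
ee_rot: [3.141, -0.0, 1.692]
ft_force: [-0.1, -0.6, -0.4]
opening: 68.4
```

```bash
python3 go.py 455.8 424 2.5 97
```

```text
t 39.12 pos [457.6 426.2  63.7] yaw [180.   -0.   96.9] F [-0.1 -0.6 -0.4] open 68.4 q [-0.91  0.81  0.19  1.72 -0.24  0.63 -0.46]
shift [-2.  -2.  61.2] turn [ 0.   -0.   -0.01]
```

Request:
carry_out(
  targets=[
    [[-1.5,-1.5,20],[0,0,0]],
    [[-1.5,-1.5,38],[0,0,0]],
    [[-1.5,-1.5,52],[0,0,0]],
    [[-1.5,-1.5,58],[0,0,0]],
    [[-1.5,-1.5,61],[0,0,0]],
    [[-1.5,-1.5,61],[0,0,0]],
    [[-1.5,-1.5,61],[0,0,0]],
  ],
)

```text
t: 40.0
tool_pos: [456.2, 424.7, 2.8]
ee_rot: [3.141, -0.001, 1.692]
ft_force: [1.0, 0.1, -0.8]
opening: 68.1
```

Request:
carry_out(
  targets=[
    [[0,0,0],[0,0,0]],
    [[0,0,0],[0,0,0]],
    [[0,0,0],[0,0,0]],
    [[0,0,0],[0,0,0]],
    [[0,0,0],[0,0,0]],
  ],
  hand=0,
  grip_force=40,
)

```text
t: 40.62
tool_pos: [456.1, 424.6, 3.0]
ee_rot: [3.141, -0.001, 1.692]
ft_force: [-0.2, -0.4, 6.4]
opening: 47.8
```

Request:
carry_out(
  targets=[
    [[0,0,-15],[0,0,0]],
    [[0,0,-50],[0,0,0]],
    [[0,0,-95],[0,0,0]],
    [[0,0,-140],[0,0,0]],
    [[0,0,-180],[0,0,0]],
    [[0,0,-210],[0,0,0]],
    [[0,0,-220],[0,0,0]],
    [[0,0,-220],[0,0,0]],
  ],
)

```text
t: 41.62
tool_pos: [455.7, 424.3, 222.5]
ee_rot: [3.141, -0.0, 1.692]
ft_force: [-0.2, 0.2, -1.7]
opening: 47.3
```

```bash
python3 go.py 550.6 81.6 220 78.2
```

```text
t 41.62 pos [455.7 424.3 222.5] yaw [180.  -0.  97.] F [-0.2  0.2 -1.7] open 47.3 q [-0.95  0.61  0.26  1.61 -0.18  0.94 -0.51]
shift [-351.7   52.6    2.4] turn [ 0.   -0.    1.88]
```

Request:
carry_out(
  targets=[
    [[-15,2,0],[0,0,0.2]],
    [[-50,8,0],[0,0,0.5]],
    [[-95,14,0],[0,0,0.8]],
    [[-140,21,0],[0,0,1.1]],
    [[-185,28,0],[0,0,1.4]],
    [[-230,34,0],[0,0,1.7]],
    [[-275,41,0],[0,0,1.88]],
    [[-315,47,0],[0,0,1.88]],
    [[-342,51,0],[0,0,1.88]],
    [[-351.7,52.6,0],[0,0,1.88]],
  ],
)

```text
t: 42.88
tool_pos: [550.0, 78.3, 221.2]
ee_rot: [-3.14, 0.002, 1.359]
ft_force: [-1.1, 0.4, -2.0]
opening: 47.4
```

Request:
carry_out(
  targets=[
    [[0,0,20],[0,0,0]],
    [[0,0,40],[0,0,0]],
    [[0,0,40],[0,0,0]],
    [[0,0,40],[0,0,0]],
  ],
)

```text
t: 43.38
tool_pos: [550.7, 82.0, 182.5]
ee_rot: [-3.142, -0.0, 1.365]
ft_force: [1.1, 0.1, -0.8]
opening: 47.3
```

```bash
python3 go.py 550.6 81.6 84 78.2;  python3 - <<'E'
from h import *
k='side'
c=cap(k);P=cloud(c)+OFF[k];z=P[...,2];h=hsv(c['img'])
m=(h[...,1]<60)&(h[...,2]>110)&(z>178)&(z<225)&(np.hypot(P[...,0]-551,P[...,1]-75)<80); print(np.percentile(P[m],[2,98],0).round(1))
m=blue(c['img'])&(z>165)&(z<225)&(np.hypot(P[...,0]-551,P[...,1]-30)<60); print('cap',np.percentile(P[m],[2,98],0).round(1))
E
```

```text
t 43.38 pos [550.7  82.  182.5] yaw [-180.    -0.    78.2] F [ 1.1  0.1 -0.8] open 47.3 q [-0.41  0.58  0.33  1.84 -0.25  0.77 -0.16]
shift [-0.4 -0.  98.5] turn [-0. -0. -0.]
[[522.7  53.3 195.4]
 [578.6 109.9 212.8]]
cap [[522.   19.5 180.1]
 [550.8  59.4 212.5]]
```

Request:
carry_out(
  targets=[
    [[-0.3,0,15],[0,0,0]],
    [[-0.3,0,33],[0,0,0]],
    [[-0.3,0,52],[0,0,0]],
    [[-0.3,0,68],[0,0,0]],
    [[-0.3,0,80],[0,0,0]],
    [[-0.3,0,89],[0,0,0]],
    [[-0.3,0,94],[0,0,0]],
    [[-0.3,0,97],[0,0,0]],
    [[-0.3,0,98.5],[0,0,0]],
    [[-0.3,0,98.5],[0,0,0]],
  ],
)

```text
t: 44.68
tool_pos: [550.7, 81.3, 84.0]
ee_rot: [3.141, -0.0, 1.364]
ft_force: [-0.1, 0.0, -0.5]
opening: 47.4
```

Request:
carry_out(
  targets=[
    [[0,0,0],[0,0,0]],
    [[0,0,0],[0,0,0]],
    [[0,0,0],[0,0,0]],
  ],
  hand=57,
)

```text
t: 45.05
tool_pos: [550.8, 81.3, 83.9]
ee_rot: [3.141, -0.0, 1.364]
ft_force: [-0.6, 0.0, -0.8]
opening: 56.9
```

Request:
carry_out(
  targets=[
    [[0,0,-12],[0,0,0]],
    [[0,0,-40],[0,0,0]],
    [[0,0,-80],[0,0,0]],
    [[0,0,-120],[0,0,0]],
    [[0,0,-155],[0,0,0]],
    [[0,0,-155],[0,0,0]],
  ],
)

```text
t: 45.8
tool_pos: [552.5, 81.4, 242.4]
ee_rot: [3.135, -0.003, 1.364]
ft_force: [0.3, 0.7, -0.7]
opening: 57.0
```

```bash
python3 go.py 621 -191 200 78
```

```text
t 45.8 pos [552.5  81.4 242.4] yaw [179.7  -0.2  78.2] F [ 0.3  0.7 -0.7] open 57.0 q [-0.44  0.5   0.36  1.78 -0.22  0.9  -0.18]
shift [-252.7  122.7   42.4] turn [ 0.03 -0.02  0.02]
```

Request:
carry_out(
  targets=[
    [[-40,20,0],[0,0,0.02]],
    [[-85,41,0],[0,0,0.02]],
    [[-130,63,0],[0,0,0.02]],
    [[-175,85,0],[0,0,0.02]],
    [[-215,104,10],[0,0,0.02]],
    [[-240,117,30],[0,0,0.02]],
    [[-252,122,60],[0,0,0.02]],
    [[-252.5,122.5,80],[0,0,0.02]],
    [[-252.5,122.5,80],[0,0,0.02]],
    [[-252.5,122.5,80],[0,0,0.02]],
  ],
  hand=44,
)

```text
t: 47.05
tool_pos: [619.0, -190.8, 159.3]
ee_rot: [3.141, -0.0, 1.361]
ft_force: [0.1, 0.0, 0.1]
opening: 43.9
```

```bash
python3 go.py 621.2 -191.2 99 78; python3 - <<'E'
from h import *
ims=[]
for k in ('top','side'):
    c=cap(k);P=cloud(c)+OFF[k];z=P[...,2]; h=hsv(c['img']); np.savez(k+'8.npz',P=P,img=c['img']); 
    try: print(k,ring(P,c['img'],152,(587,60),-12,8))
    except Exception as e: print(e)
    m=(h[...,1]<70)&(h[...,2]>110)&(z>85)&(z<130)
    for n,p in (('far',(629,60)),('near',(550,77))):
        g=m&(np.hypot(P[...,0]-p[0],P[...,1]-p[1])<42); print(k,n,g.sum(),np.percentile(P[g],[2,50,98],0).round(1).tolist())
    m=(z>100)&(z<135)&((h[...,0]<8)|(h[...,0]>172))&(h[...,1]>120)&(np.hypot(P[...,0]-621,P[...,1]+191)<30); print('pin',m.sum(),np.percentile(P[m],[1,99],0).round(1) if m.any() else '')
    a,b=(120,330) if k=='top' else (180,290)
    ims.append(cv2.resize(c['img'][a:a+130,b:b+150],None,fx=2.6,fy=2.6,interpolation=cv2.INTER_CUBIC))
cv2.imwrite('pics/p8.png',np.hstack(ims))
E
```

```text
t 47.05 pos [ 619.  -190.8  159.3] yaw [180.  -0.  78.] F [0.1 0.  0.1] open 43.9 q [ 0.07  0.72  0.32  1.6  -0.28  0.86  0.29]
shift [ 0.   2.3 60.3] turn [ 0. -0. -0.]
top (array([587.2,  59.8]), np.float64(-12.15), 'slopes', array([ 0.1, -0.1]), 'halfwid', np.float64(69.2), 'halflen', np.float64(103.1), 'ears', [array([121.6,   1.1]), array([-120.2,   -0.7])])
top far 400 [[590.2, 31.1, 99.6], [623.9, 64.7, 104.5], [655.5, 92.2, 109.2]]
top near 184 [[559.2, 42.8, 90.5], [573.2, 70.7, 104.1], [589.5, 100.2, 108.7]]
pin 26 [[ 608.9 -195.2  111.2]
 [ 623.1 -181.   129. ]]
expected non-empty vector for x
side far 161 [[589.4, 41.5, 101.4], [626.1, 68.2, 104.6], [656.8, 95.6, 108.1]]
side near 78 [[555.4, 53.5, 95.5], [573.1, 75.0, 105.4], [591.0, 100.9, 109.4]]
pin 30 [[ 608.  -197.8  102.7]
 [ 620.2 -182.7  127.9]]
  return _methods._mean(a, axis=axis, dtype=dtype,
  ret = ret.dtype.type(ret / rcount)
```

View pics/p8.png

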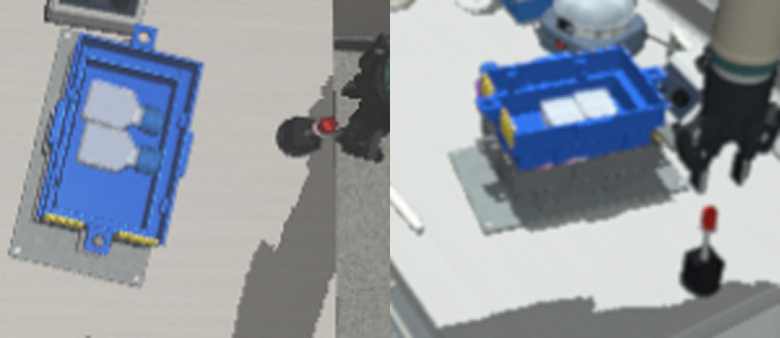

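```bash
python3 - <<'E'
from h import *
for k in ('top','side'):
    for f in ('0','8'):
        d=np.load(k+f+'.npz');P=d['P']+(OFF[k] if f=='0' else 0);z=P[...,2]
        for lo,hi in ((102,135),(38,50)):
            m=(z>lo)&(z<hi)&(np.hypot(P[...,0]-619,P[...,1]+191)<35); q=P[m]; print(k,f,lo,m.sum(),np.percentile(q,[0,5,50,95,100],0)[:,:2].round(1).tolist())
E
```

```text
top 0 102 40 [[611.2, -199.7], [612.3, -198.2], [619.5, -189.6], [629.2, -183.5], [629.9, -182.7]]
top 0 38 107 [[601.0, -211.3], [603.2, -207.7], [616.8, -188.3], [638.3, -175.4], [639.3, -172.5]]
top 8 102 36 [[607.7, -197.0], [608.0, -194.6], [615.5, -186.7], [623.4, -183.2], [625.0, -180.7]]
top 8 38 101 [[602.6, -210.7], [603.3, -207.1], [616.2, -189.3], [638.5, -176.4], [639.5, -172.8]]
side 0 102 51 [[611.3, -200.4], [613.2, -199.2], [618.0, -193.5], [628.0, -184.1], [632.3, -181.8]]
side 0 38 103 [[602.1, -210.8], [604.4, -208.0], [619.0, -193.4], [638.9, -172.1], [640.7, -170.3]]
side 8 102 52 [[607.8, -198.2], [608.7, -196.5], [614.4, -192.4], [623.7, -182.2], [627.2, -179.6]]
side 8 38 102 [[602.6, -211.3], [603.8, -209.6], [619.7, -193.9], [637.3, -174.0], [642.7, -169.9]]
```

Request:
carry_out(
  targets=[
    [[0.6,0.7,15],[0,0,0]],
    [[0.6,0.7,32],[0,0,0]],
    [[0.6,0.7,46],[0,0,0]],
    [[0.6,0.7,55],[0,0,0]],
    [[0.6,0.7,59],[0,0,0]],
    [[0.6,0.7,59],[0,0,0]],
    [[0.6,0.7,59],[0,0,0]],
  ],
)

```text
t: 48.02
tool_pos: [619.8, -190.7, 100.3]
ee_rot: [3.141, 0.0, 1.36]
ft_force: [-0.9, 0.2, -0.2]
opening: 43.9
```

Request:
carry_out(
  targets=[
    [[0,0,0],[0,0,0]],
    [[0,0,0],[0,0,0]],
    [[0,0,0],[0,0,0]],
    [[0,0,0],[0,0,0]],
    [[0,0,0],[0,0,0]],
    [[0,0,0],[0,0,0]],
  ],
  hand=0,
  grip_force=60,
)

```text
t: 48.78
tool_pos: [620.0, -190.6, 100.2]
ee_rot: [3.14, 0.0, 1.361]
ft_force: [0.9, -0.6, 4.1]
opening: 15.6
```

Request:
carry_out(
  targets=[
    [[0,0,-10],[0,0,0]],
    [[0,0,-25],[0,0,0]],
    [[0,0,-45],[0,0,0]],
    [[0,0,-75],[0,0,0]],
    [[0,0,-110],[0,0,0]],
    [[0,0,-145],[0,0,0]],
    [[0,0,-170],[0,0,0]],
    [[0,0,-175],[0,0,0]],
  ],
)

```text
t: 49.78
tool_pos: [619.5, -190.8, 277.1]
ee_rot: [3.139, 0.0, 1.36]
ft_force: [0.6, 0.1, -1.3]
opening: 15.9
```

```bash
python3 go.py 470.8 84.8 272 78; python3 - <<'E'
from h import *
tcp=robot.state()['tool_pos']
for k in ('top','side'):
    c=cap(k);P=cloud(c)+OFF[k];z=P[...,2]; r=np.hypot(P[...,0]-tcp[0],P[...,1]-tcp[1]); tz=tcp[2]
    for lo,hi in ((-95,-80),(-80,-60),(-60,-40),(-40,-20),(-12,-4)):
        m=(z>tz+lo)&(z<tz+hi)&(r<30); q=P[m]; print(k,lo,m.sum(),(q.mean(0)-tcp).round(1) if m.any() else '')
    cv2.imwrite(f'pics/{k}9.png',c['img'])
E
```

```text
t 49.77 pos [ 619.5 -190.8  277.1] yaw [179.9   0.   77.9] F [ 0.6  0.1 -1.3] open 15.9 q [ 0.05  0.61  0.36  1.47 -0.23  1.1   0.24]
shift [ 238.5 -203.     4.7] turn [ 0.01  0.   -0.01]
top -95 2 [ -0.1   1.5 -80.9]
top -80 7 [ -0.7   0.7 -70.9]
top -60 10 [ -0.7   0.3 -51.7]
top -40 11 [ -0.8   0.9 -31.3]
top -12 3 [ 2.7  5.8 -5. ]
side -95 3 [ -1.1  -1.7 -83.1]
side -80 13 [ -0.1   0.  -70.8]
side -60 16 [ -1.   -0.4 -48.9]
side -40 15 [ -1.    0.2 -28.3]
side -12 6 [-3.  -4.4 -5.8]
```

```bash
python3 - <<'E'
from h import *
c=cap('top') # calibration
for k in ('top8','side8'):
    n=k[:-1]; c=cap(n); d=np.load(k+'.npz'); img=d['img']
    z=152; p=proj(c,np.array([470.8,84.9,z])-OFF[n])[0]; print(k,'pred px',p)
    u,v=p.round().astype(int); h=hsv(img)
    b=blue(img)[v-6:v+7,u-7:u+8].astype(np.uint8)
    big=cv2.resize(h[v-10:v+11,u-10:u+11,1],None,fx=8,fy=8,interpolation=cv2.INTER_CUBIC)
    print(h[v-5:v+6,u-6:u+7,1])
    S=255-h[v-3:v+4,u-3:u+4,1].astype(float); S=np.clip(S-S.mean(),0,None); vv,uu=np.mgrid[v-3:v+4,u-3:u+4]
    cen=(float((S*uu).sum()/S.sum()),float((S*vv).sum()/S.sum())); print('hole px',cen,'world',plane(c,[cen],z-OFF[n][2])[0]+OFF[n])
E
```

```text
top8 pred px [367.14775639 211.98507447]
[[ 69  91 123 160 168 156 168 166 163 163 164 171 165]
 [ 18  29  92 161 167 163 168 166 166 159 160 168 165]
 [  4   6  92 164 165 167 162 164 166 163 165 167 157]
 [  3   9 122 164 166 146 105  96 158 167 166 164  64]
 [  5  18 144 166 149  43   8  16  95 161 165 152   3]
 [  5  46 154 164 109   7   5   3  26 155 164 145  12]
 [  3  70 163 162 138   7   7   7  30 159 164 108   8]
 [  7  88 163 165 162 101  35  46 115 164 163  64  10]
 [  7  82 163 163 164 156 143 154 165 168 154  24   8]
 [  7  24  74 109 130 145 162 168 165 163 141   8   8]
 [  5   4   6  16  40  39  72 131 113 141  87  10  10]]
hole px (367.3633465527761, 212.28546369737643) world [469.95767842  84.26606623 152.        ]
side8 pred px [327.16905442 219.77279009]
[[  4   6  55  92  67 153 154  93  28 135 195 204 204]
 [  4   6  52 114  64  26  32   7 102 180 204 204 203]
 [  3  22  73 133 142 125 132 146 176 199 205 206 203]
 [  6  52 130 182 190 187 191 199 203 205 204 204 205]
 [  3  34 118 192 206 206 206 204 203 203 202 206 203]
 [  3   7  64 173 205 206 202 204 203 203 204 199 178]
 [  3   6  33 138 198 206 205 204 203 204 203 161  68]
 [  3   2  11  75 173 202 203 203 205 205 202  89  65]
 [  3   2   5  24 104 168 191 204 202 206 197  81  91]
 [  4   3   3   5  36 109 169 196 202 206 181  48 119]
 [  4   4   3   7   8  70 152 182 190 200 171  15 143]]
hole px (324.9086339534741, 220.46286817666348) world [462.20633394  85.27152468 152.        ]
```

Request:
carry_out(
  targets=[
    [[15,-13,0],[0,0,0]],
    [[45,-38,0],[0,0,0]],
    [[80,-68,0],[0,0,0]],
    [[115,-98,0],[0,0,0]],
    [[150,-128,0],[0,0,0]],
    [[185,-157,0],[0,0,0]],
    [[212,-180,0],[0,0,0]],
    [[230,-196,0],[0,0,0]],
    [[238,-203.5,0],[0,0,0]],
    [[238,-203.5,0],[0,0,0]],
  ],
)

```text
t: 51.28
tool_pos: [469.9, 84.8, 274.4]
ee_rot: [-3.141, 0.001, 1.361]
ft_force: [-0.3, -0.7, -0.3]
opening: 16.3
```

Request:
carry_out(
  targets=[
    [[0,0,10],[0,0,0]],
    [[0,0,20],[0,0,0]],
    [[0,0,20],[0,0,0]],
    [[0,0,20],[0,0,0]],
  ],
)

```text
t: 51.78
tool_pos: [470.3, 84.4, 254.7]
ee_rot: [-3.142, 0.0, 1.36]
ft_force: [0.1, -0.3, -0.1]
opening: 16.0
```

```bash
python3 go.py 470.1 84.3 250 78; python3 - <<'E'
from h import *
tcp=robot.state()['tool_pos']; ims=[]
for k in ('top','side'):
    c=cap(k);P=cloud(c)+OFF[k];z=P[...,2]; r=np.hypot(P[...,0]-tcp[0],P[...,1]-tcp[1]); tz=tcp[2]
    for lo,hi in ((-91,-75),(-75,-50),(-50,-20)):
        m=(z>tz+lo)&(z<tz+hi)&(r<25)&~blue(c['img']); q=P[m]; print(k,lo,m.sum(),(q.mean(0)-tcp).round(1) if m.any() else '')
    p=proj(c,np.array([470.4,84.6,152])-OFF[k])[0]; u,v=p.round().astype(int)
    ims.append(cv2.resize(c['img'][v-40:v+25,u-32:u+33],None,fx=6,fy=6,interpolation=cv2.INTER_CUBIC)); cv2.circle(ims[-1],(int((p[0]-u+32.5)*6),int((p[1]-v+40.5)*6)),3,(0,255,255),-1)
cv2.imwrite('pics/pin1.png',np.hstack(ims))
E
```

```text
t 51.77 pos [470.3  84.4 254.7] yaw [-180.     0.    77.9] F [ 0.1 -0.3 -0.1] open 16.0 q [-0.5   0.37  0.36  1.96 -0.17  0.84 -0.26]
shift [-0.1 -0.2  4.7] turn [-0.    0.   -0.01]
top -91 2 [ -0.1   0.9 -76.5]
top -75 1 [  0.4   1.5 -63.9]
top -50 0 
side -91 6 [  0.2  -1.3 -81.2]
side -75 12 [ -0.2  -1.1 -62.5]
side -50 14 [ -0.4  -0.3 -36.4]
```

View pics/pin1.png

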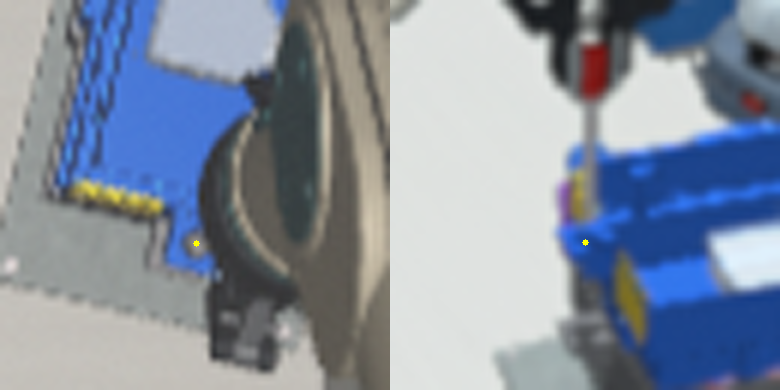

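Request:
carry_out(
  targets=[
    [[0,0,6],[0,0,0]],
    [[0,0,12],[0,0,0]],
    [[0,0,18],[0,0,0]],
    [[0,0,24],[0,0,0]],
    [[0,0,30],[0,0,0]],
    [[0,0,30],[0,0,0]],
  ],
)

```text
t: 52.62
tool_pos: [469.8, 84.6, 224.2]
ee_rot: [-3.141, 0.001, 1.361]
ft_force: [0.1, -0.2, -0.7]
opening: 15.9
```

```bash
python3 go.py 470.1 84.3 157 78;  python3 - <<'E'
from h import *
tcp=robot.state()['tool_pos']
for k in ('side',):
    c=cap(k);P=cloud(c)+OFF[k];z=P[...,2]; r=np.hypot(P[...,0]-tcp[0],P[...,1]-tcp[1]); tz=tcp[2]
    for lo,hi in ((-75,-65),(-65,-45),(-45,-25),(-25,-12)):
        m=(z>tz+lo)&(z<tz+hi)&(r<25)&~blue(c['img'])&(z>155); q=P[m]; print(k,lo,m.sum(),(q.mean(0)-tcp).round(1) if m.any() else '')
    try: print(k,ring(P,c['img'],152,(587,60),-12,8))
    except Exception as e: print(e)
E
```

```text
t 52.62 pos [469.8  84.6 224.2] yaw [-179.9    0.    78. ] F [ 0.1 -0.2 -0.7] open 15.9 q [-0.48  0.41  0.34  2.   -0.19  0.76 -0.24]
shift [-0.2  0.5 67.2] turn [-0.01  0.   -0.  ]
side -75 2 [  0.7  -2.4 -67. ]
side -65 10 [  0.7  -1.8 -54.8]
side -45 9 [  1.2  -0.3 -36. ]
side -25 6 [  0.7  -0.3 -20.5]
side (array([585.8,  61.2]), np.float64(-11.87), 'slopes', array([-0.,  0.]), 'halfwid', np.float64(69.5), 'halflen', np.float64(105.2), 'ears', [array([122.1,   0. ]), array([-120.5,   -2.8])])
```

Request:
carry_out(
  targets=[
    [[0,0.3,8],[0,0,0]],
    [[0,0.3,18],[0,0,0]],
    [[0,0.3,28],[0,0,0]],
    [[0,0.3,36],[0,0,0]],
    [[0,0.3,44],[0,0,0]],
    [[0,0.3,49],[0,0,0]],
    [[0,0.3,54],[0,0,0]],
    [[0,0.3,58],[0,0,0]],
    [[0,0.3,58],[0,0,0]],
  ],
)

```text
t: 53.8
tool_pos: [470.3, 84.6, 166.6]
ee_rot: [-3.141, 0.0, 1.361]
ft_force: [-0.1, 0.4, -0.2]
opening: 16.0
```

```bash
python3 go.py 470.1 84.3 157 78
```

```text
t 53.8 pos [470.3  84.6 166.6] yaw [-180.    0.   78.] F [-0.1  0.4 -0.2] open 16.0 q [-0.45  0.5   0.3   2.06 -0.25  0.61 -0.19]
shift [-0.4 -0.1  9.6] turn [-0.  0. -0.]
```

Request:
carry_out(
  targets=[
    [[0,0,3],[0,0,0]],
    [[0,0,6],[0,0,0]],
    [[0,0,8],[0,0,0]],
    [[0,0,9],[0,0,0]],
    [[0,0,9.5],[0,0,0]],
    [[0,0,9.5],[0,0,0]],
  ],
)

```text
t: 54.55
tool_pos: [470.3, 84.7, 157.4]
ee_rot: [-3.141, -0.0, 1.361]
ft_force: [-2.4, 0.6, 3.1]
opening: 16.0
```

Contact with the upper ear begins; press gently a little further, then release and back off.

Request:
carry_out(
  targets=[
    [[0,0,0.6],[0,0,0]],
    [[0,0,1.2],[0,0,0]],
    [[0,0,1.2],[0,0,0]],
  ],
)

```text
t: 54.92
tool_pos: [469.8, 84.8, 156.1]
ee_rot: [-3.14, -0.0, 1.361]
ft_force: [-3.3, 1.3, 5.0]
opening: 16.3
```

Request:
carry_out(
  targets=[
    [[0,0,0],[0,0,0]],
    [[0,0,0],[0,0,0]],
    [[0,0,0],[0,0,0]],
    [[0,0,0],[0,0,0]],
  ],
  hand=45,
)

```text
t: 55.42
tool_pos: [470.6, 84.6, 156.1]
ee_rot: [3.141, 0.0, 1.361]
ft_force: [0.6, 0.4, -0.0]
opening: 44.9
```

Request:
carry_out(
  targets=[
    [[0,0,-12],[0,0,0]],
    [[0,0,-40],[0,0,0]],
    [[0,0,-80],[0,0,0]],
    [[-40,40,-120],[0,0,0]],
    [[-80,80,-140],[0,0,0]],
    [[-130,100,-140],[0,0,0]],
    [[-180,120,-140],[0,0,0]],
    [[-230,130,-140],[0,0,0]],
    [[-230,130,-140],[0,0,0]],
  ],
)

```text
t: 56.55
tool_pos: [548.3, -173.4, 297.1]
ee_rot: [3.14, 0.004, 1.352]
ft_force: [-0.2, 1.6, -0.3]
opening: 45.6
```

```bash
python3 go.py 470.1 84.3 157 78; python3 - <<'E'
from h import *
ims=[]
for k in ('top','side'):
    c=cap(k);P=cloud(c)+OFF[k];z=P[...,2]; h=hsv(c['img'])
    try: print(k,ring(P,c['img'],152,(587,60),-12,8))
    except Exception as e: print(e)
    m=(z>130)&((h[...,0]<8)|(h[...,0]>170))&(h[...,1]>100)&(np.hypot(P[...,0]-470,P[...,1]-85)<30); print('pin head',m.sum(),np.percentile(P[m],[1,50,99],0).round(1).tolist())
    m=blue(c['img'])&(np.hypot(P[...,0]-587,P[...,1]-60)<150)&(z>145)&(z<160); q=P[m]; print('rim',np.median(q[:,2]).round(1),np.linalg.lstsq(np.c_[q[:,:2]-[587,60],np.ones(len(q))],q[:,2],rcond=None)[0].round(3))
    m=(h[...,1]<70)&(h[...,2]>110)&(z>85)&(z<130)&(np.hypot(P[...,0]-595,P[...,1]-70)<70); q=P[m]; print('clear',np.percentile(q,[2,50,98],0).round(1).tolist())
    a,b=(120,300) if k=='top' else (180,270)
    ims.append(cv2.resize(c['img'][a:a+130,b:b+150],None,fx=2.6,fy=2.6,interpolation=cv2.INTER_CUBIC))
cv2.imwrite('pics/fin.png',np.hstack(ims))
E
```

```text
t 56.55 pos [ 548.3 -173.4  297.1] yaw [179.9   0.2  77.5] F [-0.2  1.6 -0.3] open 45.6 q [-0.01  0.48  0.4   1.66 -0.2   1.05  0.24]
shift [ 235.1 -132.5  139.1] turn [ 0.01  0.02 -0.05]
top (array([587.1,  59.7]), np.float64(-12.15), 'slopes', array([ 0.1, -0.1]), 'halfwid', np.float64(69.3), 'halflen', np.float64(102.8), 'ears', [array([121.7,   1.1]), array([-123.9,    2.5])])
pin head 34 [[465.7, 75.8, 165.4], [471.5, 84.8, 182.9], [479.8, 91.8, 186.6]]
rim 151.6 [ 2.00000e-03 -0.00000e+00  1.51378e+02]
clear [[561.5, 31.5, 96.0], [605.6, 66.8, 104.6], [653.8, 97.6, 108.5]]
expected non-empty vector for x
pin head 35 [[464.1, 76.4, 158.5], [471.4, 80.9, 178.2], [481.1, 93.4, 184.5]]
rim 150.5 [-4.00000e-03 -2.00000e-03  1.50209e+02]
clear [[561.3, 44.7, 99.9], [607.7, 72.3, 104.7], [653.7, 98.5, 107.8]]
  return _methods._mean(a, axis=axis, dtype=dtype,
  ret = ret.dtype.type(ret / rcount)
```

View pics/fin.png

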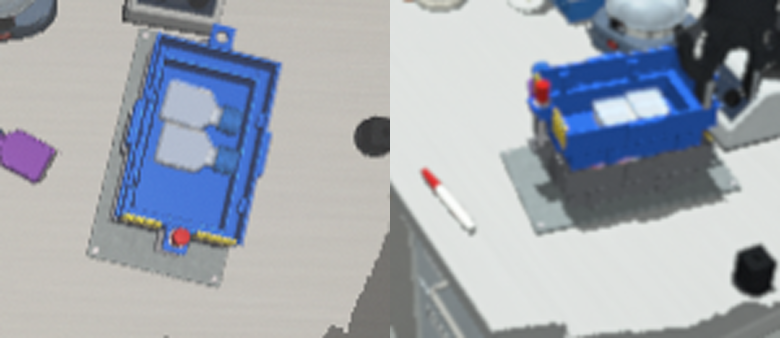

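Request:
carry_out(
  targets=[
    [[0,0,0],[0,0,0]],
    [[0,0,0],[0,0,0]],
    [[0,0,0],[0,0,0]],
    [[0,0,0],[0,0,0]],
  ],
)

```text
t: 57.15
tool_pos: [549.6, -167.0, 296.1]
ee_rot: [-3.142, -0.0, 1.361]
ft_force: [0.5, -0.7, -0.0]
opening: 45.1
```

```bash
python3 -c "
from bench import robot
s=robot.state(); print(s['t'],s['ft_force'],abs(s['qd']).max()); print(robot.hand_in())"
```

```text
57.15 [ 0.49746831 -0.66542503 -0.01621149] 0.003657131922580321
the job is handed in; nothing more can be done
None
```

The job is done and handed in at t = 57 s. I took the blue tote out and laid the one pink flask present in the grey tote. I then stacked the blue tote turned end for end, laid both clear flasks in it, and pushed the pin home at the end nearest the robot.

**Last checks, all as intended:**
- **Blue tote:** its rim is level at about 151 mm (152 expected), and its centre is within about 1 mm of the grey tote's. Its yellow end faces the robot, opposite the grey one's.
- **Clear flasks:** both lie flat on the blue floor, with their tops at about 105–108 mm.
- **Pin:** the top of the head is at about 185 mm (183 expected if fully home). Insertion met no force until the flange touched the ear at about the home height.
- **Pink flask:** it lay flat on the grey floor when I checked before stacking. The blue tote hides most of it now.
- **Bystanders:** the marker is still in place in the last picture. I did not measure the tape roll again after the start, but nothing was moved near it.

**Checks that disagreed:**
- The two cameras differed by about 5 mm, which I corrected using the gripper's known position.
- The clear flask nearer the robot ended about 20 mm from where I released it, beside the other one, still flat.
- The pin had leaned slightly in its stand before I gripped it, and it came out upright.
- The last side-view fit of the blue tote failed, so its final pose rests on the top view and the levelness check.

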